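# Hang the charge pail on the feed scale

### The job

Swing the steel pail's flat-lying bail upright by its red ball while the pail stays standing on the table, then carry the pail by it and hang the bail over the hook of the dark blue spring scale. Keep the pail level throughout, and never let the scale jerk: ease the pail down until the spring carries exactly its weight, neither still held up nor pressed down by you, and only then let go. Leave the other things where they are.

Things in the scene. Friction and masses are not known exactly. Their poses are not given: they have to be found in the camera images.
- pail: sealed stainless pail with a teal band and teal lid disc, 84 across (90 at the rim), 80 tall, its total weight unknown, 2.6 to 7.9 N. Origin: centre of its underside; z up its axis, y along the bail's hinge line, the flat bail lies towards its -x. The hinge line is 70 above the underside
- bail (a joint): angle of the bail (6 wire, a loop 100 wide): 0 flat towards the pail's -x, pi/2 upright, turning about the pail's +y through the hinge line. Its hinge is a little stiff (0.024 N m), so it stays where it is left
- ball (a point): centre of the red ball knob, 22 diameter, at the end of a short stem on the crown of the bail, 93 from the hinge line (at bail angle a: 93*cos(a) towards the pail's -x, 93*sin(a) above the hinge line). Pinched across the hinge line direction (the pail's y) the ball spins freely on its cross pin (along the pail's y), so the bail can swing while the ball is held still; the stem below it is 22 long
- apex (a point): centre of the wire at the bail's crown, 60 from the hinge line, 33 from the ball's centre, the point that goes over the hook; the wire falls away from it on both sides. With the bail upright there is 47 of clear height between wire and lid
- stand: dark blue fixed scale stand, column 40 x 54, 226 tall. Origin: centre of the column's underside; the hook points to its -x. The bail must lie across the hook, that is, along the stand's y, to hang
- seat (a point): top of the hook's 8 thick round steel bar at its lowest point, where the wire comes to rest (wire centre 3 above it), 75 ahead (-x) of the column's centre, 55 ahead of its face, 210 above the table when empty. The bar falls 8 from the column to the seat, and its tip turns up: the tip is 23 ahead of the seat and 20 higher. The point sinks with the hook
- hook (a joint): how far (m) the sprung hook has sunk: 0 empty, at most 0.070. The spring takes 150 N per m beyond a preload of 0.3 N: the hook sinks 6.7 mm per newton hung on it (15 to 51 mm for this pail). It is lightly damped: let go with about 0.5 N or more unbalanced, either way, it springs visibly
- jar: amber glass jar, 56 across, 85 tall, upright, to be left alone; origin: centre of its underside
- beaker: clear beaker, 60 across, 75 tall, upright, to be left alone; origin: centre of its underside
- stopper: black rubber stopper, 34 across, 28 tall, to be left alone; origin: centre of its underside
- spatula: lab spatula lying flat, to be left alone
- clampring: aluminium ring, 70 across, 12 tall, lying flat, to be left alone; origin: centre of its underside
- bottle: white bottle, blue cap, 54 across, 120 tall, to be left alone; origin: centre of its underside
There are look-alikes about, which are no part of the job. There is more than one size of the pail; the job needs the largest.

How it is judged:
By the outcome, as a careful person would: the job done as asked, in the order asked, and still so for the second after the job is handed in, with the robot touching nothing.
It also fails if it takes over 70 s, if anything falls off the work surface, if the arm or the gripper's body presses on something with over 40 N, if the wrist force passes 120 N, or if a joint passes its speed limit or range.

### The arm

A 6-joint arm with a two-finger parallel gripper is mounted at the origin on the work surface. World frame = base frame: x ahead of the robot, y to its left, z up, the work surface at z = 0. Lengths are in mm, angles in rad, forces in N, time in s.
With the tool pointing down it reaches from about 275 to 1000 mm from the base axis. Payload 8.4 kg.
Tool frame: the origin (TCP) lies on the centre line of the jaws, within the pads' length; the fingertips stand 22 mm ahead of it and the grasp point (between the pads) lies 3 mm ahead of it; z points along the fingers, x is the direction in which the jaws open and shut, and the axes are right-handed (so a half turn about z gives the same grasp; the last joint's range is limited). The gripper opens to 85 mm and grips with 20 to 120 N. Pads are 22 mm wide; open, the fingers measure 114 mm over their backs; the gripper's body (76 mm by 85 mm) begins 54 mm behind the grasp point. The pads swing forward as they close: fully open they stand 13 mm farther back than shut.
Start: joints at [-1.147, 0.353, 1.633, -0, 1.155, -0.002], TCP at [258.155, -569.196, 253.281] pointing down, gripper open.
Joint ranges: [-2.63, 2.63], [-0.92, 2.1], [0.06, 2.66], [-1.3, 4.44], [0, 2.69], [-3.02, 3.02]. Speed limits (rad/s): [2.22, 2.22, 2.79, 3.14, 3.14, 3.14].

### API

Orientations are given as [roll, pitch, yaw] about the fixed x, y, z axes, in that order (R = Rz(yaw) Ry(pitch) Rx(roll)).
In Python, from rig import status, viewer, job gives the robot as it stands.
- The arm moves only by the tool send_rows, never from a script. Its argument "plan" is a list of rows, each a list of 3 entries, a list of its own where there are three numbers: the shift along the tool's x, y, z in m, then the turn, a rotation vector about the tool's x, y, z in rad, then the opening, from -1 (shut) to 1 (fully open). In form: [[[x, y, z], [rx, ry, rz], jaw], ...]. A call has exactly 5 rows; each row is the pose to reach, as a shift and turn from the pose measured when the call began, along the tool's axes at that moment; what a row does not reach only later rows make up. A row lasts 1/12 s, in which the tool goes at most 41.7 mm and 7.16 degrees, less where a joint would pass 70% of its speed; a pose out of reach is approached as far as the arm can. A call with a gripper value outside its range is refused whole. The fingers move at their own pace and stop on an object; "squeeze" is the grip in N (left out, the last holds). Time passes only in rows, so rows that repeat a pose let the fingers close, or fill a call up. It gives the time, the measured TCP pose, the force and the opening at its end, in the units of the state.
- status.sense(): the state, without advancing time (a new reading comes with each control period).
- viewer.grab_frame(name): name is "scene" or "side" or "wrist"; returns the picture (480x640x3 uint8, red, green, blue); there is no depth.
- viewer.camera_params(name): a dict with "intrinsics" (3x3 intrinsics, pixels), "dist_coeffs" ([k1, k2, p1, p2, k3] as OpenCV has them; the pictures are not rectified), "xyz" and "orientation" of the camera in the world. Camera axes: x right, y down, z forward; pixel columns grow to the right and rows downward; lengths in mm; the calibration is good to about 2 mm. A picture is of the moment at which its call begins: read the wrist's pose just before it. camera_params takes no time and is no camera call; for the wrist camera it gives the pose at the moment of the call.
- job.sign_off(): hands the job in, once; it reports no verdict.
Trained networks look in the newest picture that a camera, given by its name, has taken for a name from the list of things; names that differ only in an ending like _2 or _b are one class to them, and where a whole thing is asked for, a point or a joint stands for the part that bears it (a point fixed in the world has none). Each returns a list of dicts, best first, with "p" (0 to 1); they miss things now and then, are a little off and sometimes report something else, mostly with a low value. They report only what shows in the picture. A call takes as long as a camera call. They do not tell look-alikes from the thing itself.
- viewer.cut_out(label, camera): "mask" (480x640 bool, what is visible of it) and "extent" ([left, top, width, height] in pixels, round what is visible of it).
The state is a dict: "clock": time; "qpos": joint angles; "qvel": joint speeds; "joint_efforts": joint torques, N m; "eef_pos": TCP position; "tcp_rot": TCP orientation; "contact_force": force on the tool from outside, world axes, zero at the start; "wrist_torque": the same for the moment, N m; "opening": opening from 0.0 (shut) to 1.0 (fully open).
Only numpy, scipy, OpenCV 4.12 (cv2) and the standard library are available. Lean on these libraries where they do the work, as an engineer would, in place of code of your own. Each camera call takes 0.05 s, during which the arm holds its last target.

## Working session

There is one attempt and no reset: what is moved stays moved. The work goes in short steps, Python scripts to look and compute and a tool call to move; the robot and the scene stay as the last step left them, time stands still between calls to the robot, and variables do not carry over. Pictures are saved under pics/ and viewed, and the job is handed in when it is done.

Besides the shell and the picture viewer there is one more tool, called after "Emit:" by a JSON object that holds its "op" and its "data". send_rows: Moves the arm, as the interface text tells. Its arguments: {"type":"object","properties":{"plan":{"type":"array"},"squeeze":{"type":"number"}},"required":["plan"]}

```bash
ls; mkdir -p pics
python3 - <<'E'
from rig import status, viewer, job
import cv2
print(status.sense())
for n in ["scene","side","wrist"]:
    im=viewer.grab_frame(n); cv2.imwrite(f"pics/{n}0.png",im[:,:,::-1]); print(n,viewer.camera_params(n))
E
```

```text
pics
{'clock': 0.0, 'qpos': array([-1.14744071e+00,  3.53636016e-01,  1.63411264e+00,  1.23143855e-05,
        1.15520317e+00, -2.42396069e-03]), 'qvel': array([ 1.72036850e-03, -2.44387121e-05,  4.12993239e-04, -1.97682007e-04,
       -1.20912956e-03, -8.09493334e-05]), 'joint_efforts': array([ 1.32583547e-03, -6.05244255e+01, -3.42067480e+01,  2.96329936e-04,
        9.19102924e-03,  6.15573640e-06]), 'eef_pos': array([ 257.95574882, -568.80735029,  252.57843631]), 'tcp_rot': array([-3.14157810e+00,  1.35913792e-03, -1.14502172e+00]), 'contact_force': array([-0.09393856,  0.17923081, -0.21380282]), 'wrist_torque': array([ 0.02927449, -0.00305267, -0.03574471]), 'opening': 0.9971735359376441}
scene {'intrinsics': array([[446.47698299,   0.        , 317.23592046],
       [  0.        , 446.47698299, 236.33177335],
       [  0.        ,   0.        ,   1.        ]]), 'dist_coeffs': array([-0.06469154,  0.        ,  0.        ,  0.        ,  0.        ]), 'xyz': array([983.10609467, 461.39495304, 803.61630921]), 'orientation': array([-2.35932094, -0.00476329,  2.40415224])}
side {'intrinsics': array([[621.10715162,   0.        , 322.24529805],
       [  0.        , 621.10715162, 242.38050632],
       [  0.        ,   0.        ,   1.        ]]), 'dist_coeffs': array([-0.07929099,  0.        ,  0.        ,  0.        ,  0.        ]), 'xyz': array([-198.8837342 , 1195.85888132,  976.30143359]), 'orientation': array([-2.10733071,  0.02303164, -2.60200619])}
wrist {'intrinsics': array([[338.0684646 ,   0.        , 320.49854715],
       [  0.        , 338.0684646 , 237.15226409],
       [  0.        ,   0.        ,   1.        ]]), 'dist_coeffs': array([0.00892542, 0.        , 0.        , 0.        , 0.        ]), 'xyz': array([ 324.36813923, -540.54673239,  371.65378888]), 'orientation': array([ 2.85359060e+00,  1.73361041e-03, -1.14666488e+00])}
```

View pics/scene0.png

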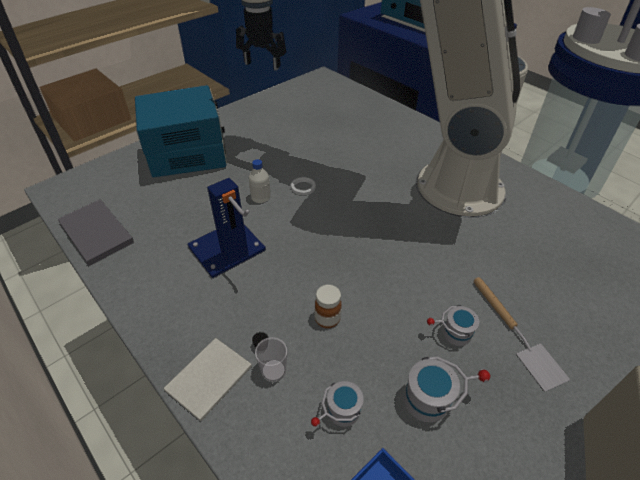

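View pics/side0.png

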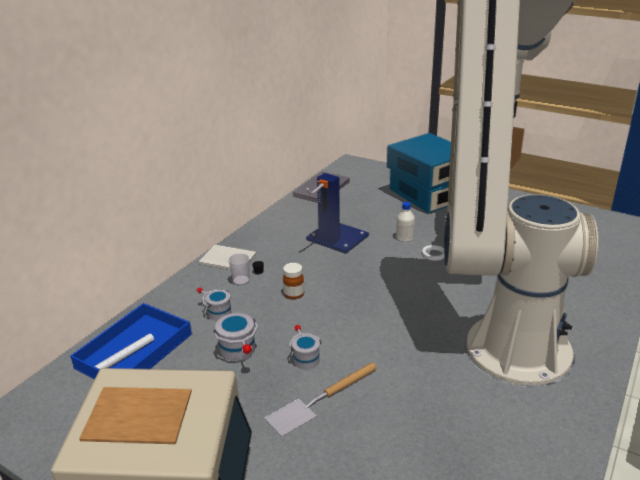

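View pics/wrist0.png

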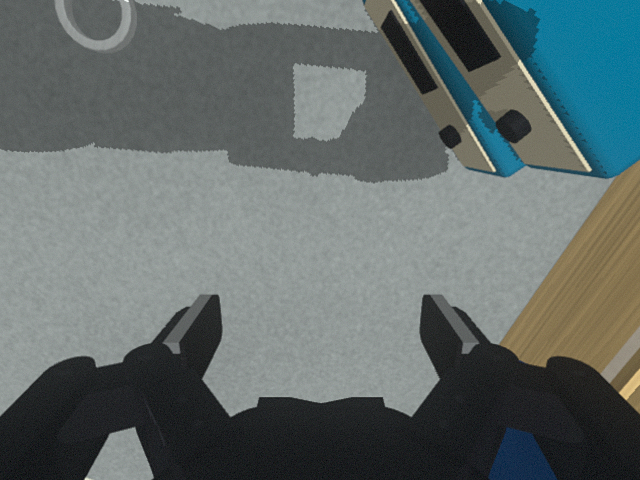

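Candidates in the scene view are three pails: (435,388) with its ball at (484,376), (343,402) with its ball at (315,421), and (459,322) with its ball at (431,322). The first looks the largest. Next I'll check that with a close crop and measurements.

```bash
cat > h.py <<'E'
import numpy as np, cv2
from scipy.spatial.transform import Rotation as R
from rig import status, viewer, job
def cam(n):
    p=viewer.camera_params(n); return p
def ray(p,uv):
    uv=np.array(uv,float).reshape(-1,1,2)
    q=cv2.undistortPoints(uv,p['intrinsics'],p['dist_coeffs']).reshape(-1,2)
    d=np.c_[q,np.ones(len(q))]@R.from_euler('xyz',p['orientation']).as_matrix().T
    return p['xyz'],d
def atz(p,uv,z):
    o,d=ray(p,uv); return o+d*((z-o[2])/d[:,2])[:,None]
def proj(p,X):
    Rm=R.from_euler('xyz',p['orientation']).as_matrix()
    X=np.array(X,float).reshape(-1,3)
    rv=cv2.Rodrigues(Rm.T)[0]; t=-Rm.T@p['xyz']
    return cv2.projectPoints(X,rv,t,p['intrinsics'],p['dist_coeffs'])[0].reshape(-1,2)
def tri(obs):
    A=np.zeros((3,3));b=np.zeros(3)
    for p,uv in obs:
        o,d=ray(p,uv); d=d[0]/np.linalg.norm(d[0]); M=np.eye(3)-np.outer(d,d); A+=M; b+=M@o
    X=np.linalg.solve(A,b)
    return X,[np.linalg.norm(np.cross(X-o0[0],o0[1][0]/np.linalg.norm(o0[1][0]))) for o0 in [ray(p,uv) for p,uv in obs]]
E
python3 - <<'E'
from h import *
ims={}
for n in ["scene","side"]:
    im=viewer.grab_frame(n); ims[n]=im
    p=cam(n)
    for l in ["pail","ball","bail","stand","hook","jar","beaker","stopper","bottle"]:
        for r in viewer.cut_out(l,n):
            m=r['mask']; ys,xs=np.nonzero(m)
            print(n,l,round(r['p'],2),r['extent'],xs.mean().round(1),ys.mean().round(1), end=' ')
            if l=='ball': print(atz(p,[xs.mean(),ys.mean()],70)[0].round(1))
            else: print(len(xs))
s=ims['scene']; a=cv2.resize(s[270:450,290:520],None,fx=3.4,fy=3.3,interpolation=cv2.INTER_CUBIC); cv2.imwrite('pics/a.png',a[:,:,::-1])
s=ims['side']; a=cv2.resize(s[280:370,190:340],None,fx=5,fy=5,interpolation=cv2.INTER_CUBIC); cv2.imwrite('pics/b.png',a[:,:,::-1])
E
```

```text
scene pail 0.91 [310.6, 378.4, 53.9, 47.8] 341.4 404.0 1539
scene pail 0.83 [428.0, 304.4, 51.0, 44.8] 458.3 324.8 1213
scene pail 0.78 [404.8, 360.3, 86.2, 62.4] 434.8 388.6 3011
scene ball 0.58 [312.4, 420.0, 6.4, 5.9] 314.9 421.6 [783.6 241.2  70. ]
scene ball 0.56 [426.8, 314.9, 6.3, 9.4] 430.1 320.5 [482.2 244.9  70. ]
scene bail 0.91 [428.8, 356.7, 59.5, 57.2] 463.8 379.4 451
scene bail 0.71 [311.3, 389.7, 43.7, 37.8] 327.2 414.5 250
scene bail 0.44 [426.3, 308.9, 41.6, 29.4] 442.2 322.9 82
scene stand 0.73 [186.6, 178.4, 78.1, 98.0] 225.6 232.2 3937
scene hook 0.71 [478.6, 372.0, 9.9, 7.2] 483.2 375.4 115
scene hook 0.53 [222.9, 190.9, 23.4, 27.0] 233.0 201.4 180
scene jar 0.96 [313.8, 286.2, 30.2, 43.4] 327.9 307.0 983
scene jar 0.18 [430.3, 353.7, 61.1, 57.0] 463.5 377.8 420
scene beaker 0.71 [254.0, 342.0, 35.0, 37.6] 271.5 358.3 1205
scene bottle 0.63 [249.0, 158.2, 22.0, 44.9] 259.2 183.0 692
side pail 0.87 [289.1, 325.0, 32.5, 45.4] 305.1 349.7 939
side pail 0.77 [195.5, 289.8, 34.0, 28.9] 216.5 302.9 685
side pail 0.58 [213.7, 312.1, 43.8, 49.8] 235.7 335.8 1665
side ball 0.5 [241.4, 348.9, 13.0, 5.9] 246.5 348.5 [512.5 378.   70. ]
side bail 0.74 [241.2, 323.3, 16.9, 28.7] 248.1 342.5 81
side bail 0.31 [247.5, 260.3, 15.9, 15.2] 258.0 267.0 130
side stand 0.68 [308.5, 181.3, 17.6, 15.1] 319.5 186.0 105
side stand 0.61 [310.4, 173.9, 58.8, 78.2] 332.6 217.9 2320
side hook 0.46 [306.6, 177.9, 19.4, 15.7] 318.2 186.6 126
side jar 0.59 [283.9, 262.5, 17.2, 36.7] 293.4 280.7 682
side beaker 0.64 [229.2, 250.5, 19.9, 33.5] 239.9 268.5 584
side stopper 0.55 [423.3, 244.9, 20.0, 17.0] 432.3 253.0 206
side stopper 0.49 [251.8, 262.6, 14.3, 10.9] 258.1 266.4 120
side bottle 0.72 [393.9, 201.9, 22.1, 36.3] 405.5 223.6 582
side bottle 0.31 [227.3, 255.6, 23.5, 29.9] 239.6 268.3 609
```

View pics/a.png

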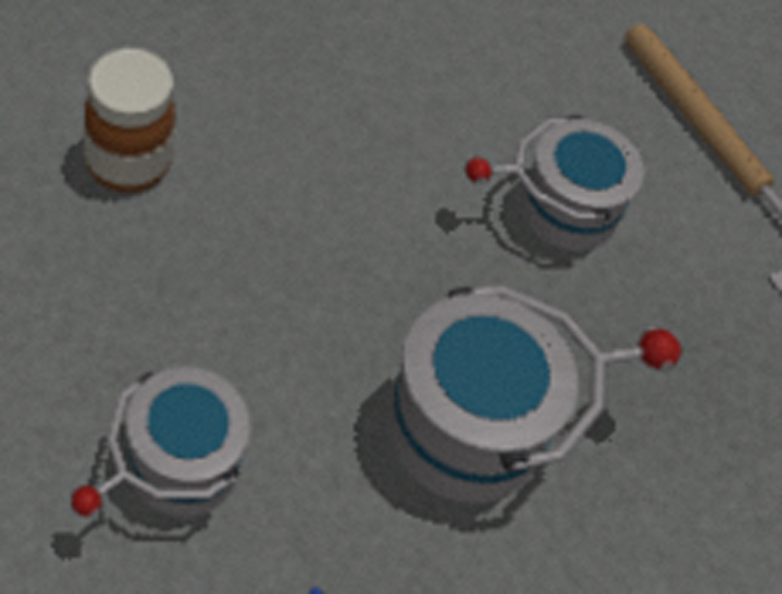

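View pics/b.png

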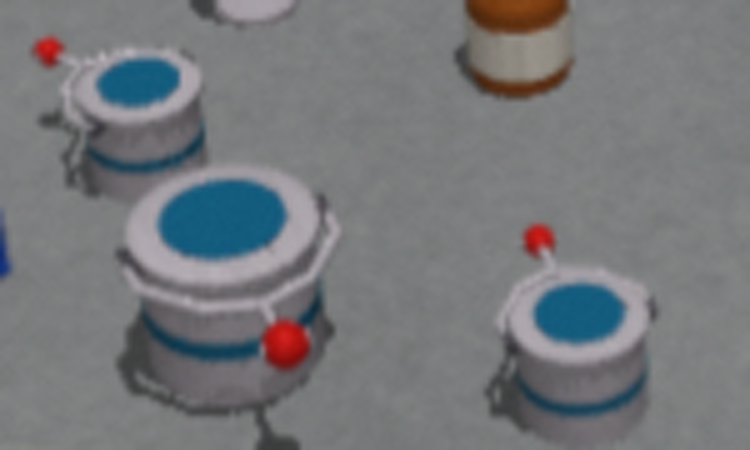

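Run:
```python
from h import *
reg={'scene':dict(lid=(405,355,470,420),ball=(474,366,494,386)),'side':dict(lid=(214,312,256,338),ball=(240,340,256,358))}
obs={'lid':[],'ball':[]}
for n in reg:
    im=viewer.grab_frame(n).astype(int); p=cam(n)
    for k,(x0,y0,x1,y1) in reg[n].items():
        c=im[y0:y1,x0:x1]; r,g,b=c[...,0],c[...,1],c[...,2]
        m=(r>1.7*g)&(r>60) if k=='ball' else (b>1.6*r)&(b>60)
        m=m.astype(np.uint8); nn,lab,st,ce=cv2.connectedComponentsWithStats(m)
        i=1+np.argmax(st[1:,4]); u=ce[i]+[x0,y0]
        print(n,k,st[i],u.round(1),atz(p,u,80 if k=='lid' else 70)[0].round(1)); obs[k].append((p,u))
for k in obs: print(k,[x for x in tri(obs[k])])
for n,(x0,y0,x1,y1,f) in dict(scene=(170,160,290,290,5),side=(290,160,380,260,6)).items():
    a=cv2.resize(viewer.grab_frame(n)[y0:y1,x0:x1],None,fx=f if n!='scene' else 4.6,fy=f if n!='scene' else 4.6,interpolation=cv2.INTER_CUBIC); cv2.imwrite(f'pics/st_{n}.png',a[:,:,::-1])
```

```text
scene lid [ 13  11  34  31 816] [434. 381.] [584.8 331.4  80. ]
scene ball [  4   4  12  12 107] [483.7 375. ] [504.1 383.7  70. ]
side lid [  8   4  25  16 313] [233.9 323.3] [584.6 329.4  80. ]
side ball [ 2  4 10 10 76] [246.6 348.4] [512.5 377.6  70. ]
lid [array([584.40489926, 330.67429085,  80.2907429 ]), [np.float64(0.8678102277761689), np.float64(0.8678102277761798)]]
ball [array([507.74352479, 383.83273979,  76.16652196]), [np.float64(0.5851374919150683), np.float64(0.5851374919152698)]]
```

View pics/st_scene.png

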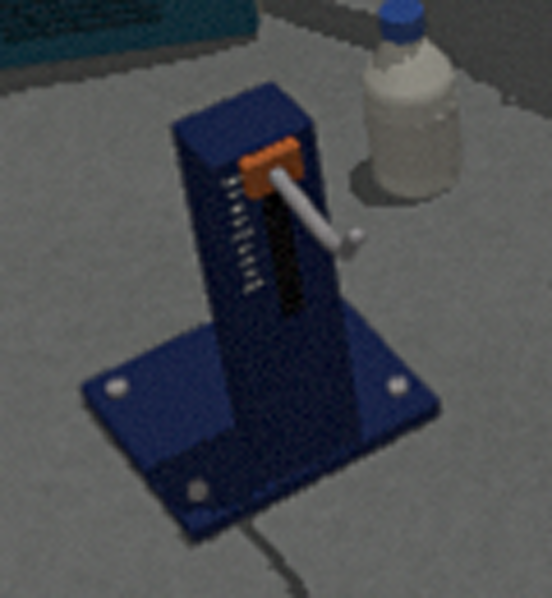

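View pics/st_side.png

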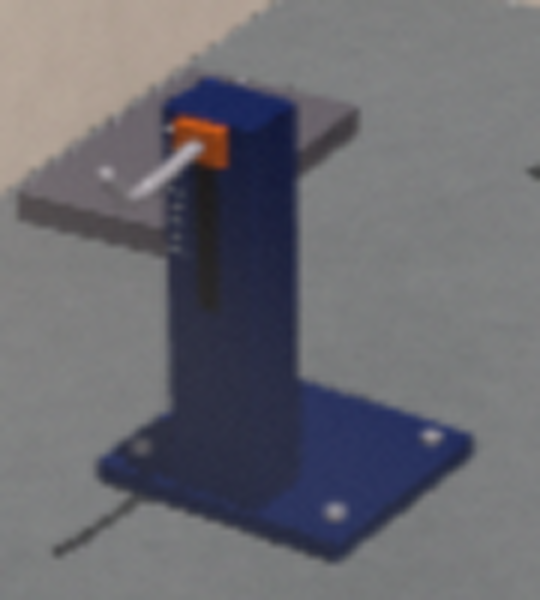

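Run:
```python
from h import *
ps,pd=cam('scene'),cam('side')
A=np.array([(175,127),(277,85),(315,123),(210,165)])/4.6+[170,160]-0.4
B=np.array([(165,104),(207,78),(297,100),(262,130)])/6+[290,160]-0.4
a=atz(ps,A,226);b=atz(pd,B,226)
print(a.round(1),a.mean(0));print(b.round(1),b.mean(0))
for q in (a,b): 
  for i in range(4): d=q[(i+1)%4]-q[i]; print(np.hypot(*d[:2]).round(1),np.arctan2(d[1],d[0]).round(3))
for n,u,v in [('tip',(357,235),(107,173)),('bend',(340,250),(133,193)),('root',(272,175),(203,148))]:
    u=np.array(u)/4.6+[170,160]-.4;v=np.array(v)/6+[290,160]-.4
    print(n,tri([(ps,u),(pd,v)]))
# base corners
Cs=np.array([(85,390),(195,540),(440,405)])/4.6+[170,160]-.4
print(atz(ps,Cs,8).round(1))
```

```text
[[ 666.8 -217.6  226. ]
 [ 615.6 -212.2  226. ]
 [ 618.7 -177.8  226. ]
 [ 669.7 -184.7  226. ]] [ 642.69468057 -198.07390506  226.        ]
[[ 666.6 -186.8  226. ]
 [ 664.2 -222.2  226. ]
 [ 613.  -220.6  226. ]
 [ 610.9 -183.4  226. ]] [ 638.64929846 -203.2630655   226.        ]
51.5 3.037
34.6 1.483
51.5 -0.134
33.1 -1.658
35.4 -1.638
51.2 3.11
37.2 1.627
55.8 -0.061
tip (array([ 648.61906167, -104.65437043,  227.23834722]), [np.float64(1.2987445429515898), np.float64(1.2987445429515392)])
bend (array([ 647.47173041, -122.78377636,  207.90191854]), [np.float64(2.9192318662552923), np.float64(2.9192318662552488)])
root (array([ 642.86089971, -180.62802966,  209.31844561]), [np.float64(1.355044372727249), np.float64(1.3550443727272998)])
[[ 705.4 -314.5    8. ]
 [ 718.3 -185.9    8. ]
 [ 569.7 -177.6    8. ]]
```

```bash
cat >> h.py <<'E'
def rel(pos,yaw,q=True):
    s=status.sense(); T=R.from_euler('xyz',s['tcp_rot']); G=R.from_euler('xyz',[np.pi,0,yaw])
    d=T.inv().apply(np.array(pos,float)-s['eef_pos']); rv=(T.inv()*G).as_rotvec()
    if q: print('t',round(s['clock'],2),'pos',s['eef_pos'].round(1),'rot',s['tcp_rot'].round(3),'F',s['contact_force'].round(2),'M',s['wrist_torque'].round(3),'op',round(s['opening'],3))
    print('shift m',(d/1000).round(4).tolist(),'turn',rv.round(4).tolist())
E
python3 - <<'E'
from h import *
rel([600,-60,400],0)
ps,pd=cam('scene'),cam('side')
# small things: jar, beaker, bottle mask-bottom estimates
for l in ["jar","beaker","bottle","stopper"]:
    pass
print(atz(ps,[(328,318),(272,372),(260,199),(260,342)],0).round(0))
E
```

```text
t 1.35 pos [ 258.1 -569.2  253.3] rot [ 3.142  0.    -1.145] F [0.36 0.13 0.22] M [-0.001  0.004  0.038] op 1.002
shift m [-0.3225, -0.5217, -0.1467] turn [0.0, 0.0, -1.145]
[[ 593.   72.    0.]
 [ 761.   91.    0.]
 [ 463. -341.    0.]
 [ 737.   21.    0.]]
```

Emit:
{"op": "send_rows", "data": {"plan": [[[-0.322,-0.522,-0.147],[0,0,-1.145],1],[[-0.322,-0.522,-0.147],[0,0,-1.145],1],[[-0.322,-0.522,-0.147],[0,0,-1.145],1],[[-0.322,-0.522,-0.147],[0,0,-1.145],1],[[-0.322,-0.522,-0.147],[0,0,-1.145],1]]}}

```text
clock: 1.77
eef_pos: [371.9, -399.5, 302.4]
tcp_rot: [-3.142, -0.0, -0.514]
contact_force: [1.7, -1.1, 0.1]
opening: 1.001
```

```bash
python3 -c "
from h import *
rel([600,-60,400],0)"
```

```text
t 1.77 pos [ 371.9 -399.5  302.4] rot [-3.142 -0.    -0.514] F [ 1.72 -1.11  0.07] M [-0.02  -0.04  -0.027] op 1.001
shift m [0.0316, -0.4078, -0.0976] turn [0.0, -0.0002, -0.5144]
```

Emit:
{"op": "send_rows", "data": {"plan": [[[0.032,-0.408,-0.098],[0,0,-0.514],1],[[0.032,-0.408,-0.098],[0,0,-0.514],1],[[0.032,-0.408,-0.098],[0,0,-0.514],1],[[0.032,-0.408,-0.098],[0,0,-0.514],1],[[0.032,-0.408,-0.098],[0,0,-0.514],1]]}}

```text
clock: 2.18
eef_pos: [485.0, -231.1, 351.2]
tcp_rot: [3.141, -0.001, 0.007]
contact_force: [1.0, -0.7, -0.1]
opening: 0.998
```

```bash
python3 -c "
from h import *
rel([600,-60,400],0)"
```

```text
t 2.18 pos [ 485.  -231.1  351.2] rot [ 3.141e+00 -1.000e-03  7.000e-03] F [ 1.   -0.67 -0.07] M [-0.033 -0.044 -0.016] op 0.998
shift m [0.1163, -0.1703, -0.0488] turn [0.0005, -0.0008, 0.0071]
```

Emit:
{"op": "send_rows", "data": {"plan": [[[0.116,-0.17,-0.049],[0,0,0],1],[[0.116,-0.17,-0.049],[0,0,0],1],[[0.116,-0.17,-0.049],[0,0,0],1],[[0.116,-0.17,-0.049],[0,0,0],1],[[0.116,-0.17,-0.049],[0,0,0],1]]}}

```text
clock: 2.6
eef_pos: [597.6, -62.6, 399.7]
tcp_rot: [3.141, -0.001, 0.007]
contact_force: [-0.4, 0.2, -0.2]
opening: 0.998
```

```bash
python3 -c "
from h import *
rel([600,-60,400],0)
im=viewer.grab_frame('wrist'); cv2.imwrite('pics/w1.png',im[:,:,::-1])
print(cam('wrist'))
im=viewer.grab_frame('wrist'); cv2.imwrite('pics/w1b.png',im[:,:,::-1])
print(cam('wrist'))
rel([600,-60,400],0)
"
```

```text
t 2.6 pos [597.6 -62.6 399.7] rot [ 3.141e+00 -1.000e-03  7.000e-03] F [-0.37  0.25 -0.21] M [-0.032  0.037  0.001] op 0.998
shift m [0.0024, -0.0025, -0.0003] turn [0.0005, -0.0012, 0.0073]
{'intrinsics': array([[338.0684646 ,   0.        , 320.49854715],
       [  0.        , 338.0684646 , 237.15226409],
       [  0.        ,   0.        ,   1.        ]]), 'dist_coeffs': array([0.00892542, 0.        , 0.        , 0.        , 0.        ]), 'xyz': array([600.52238042,  13.48692782, 520.50508846]), 'orientation': array([ 2.85702218, -0.00600869,  0.00811582])}
{'intrinsics': array([[338.0684646 ,   0.        , 320.49854715],
       [  0.        , 338.0684646 , 237.15226409],
       [  0.        ,   0.        ,   1.        ]]), 'dist_coeffs': array([0.00892542, 0.        , 0.        , 0.        , 0.        ]), 'xyz': array([598.89793075,  10.91308544, 519.35547535]), 'orientation': array([ 2.85498898, -0.00439098,  0.00993802])}
t 2.7 pos [599.9 -59.9 400.4] rot [-3.141 -0.004  0.012] F [ 0.69 -0.65 -0.37] M [-0.044  0.011 -0.007] op 0.999
shift m [0.0001, 0.0001, 0.0004] turn [-0.0011, -0.0042, 0.0116]
```

View pics/w1b.png

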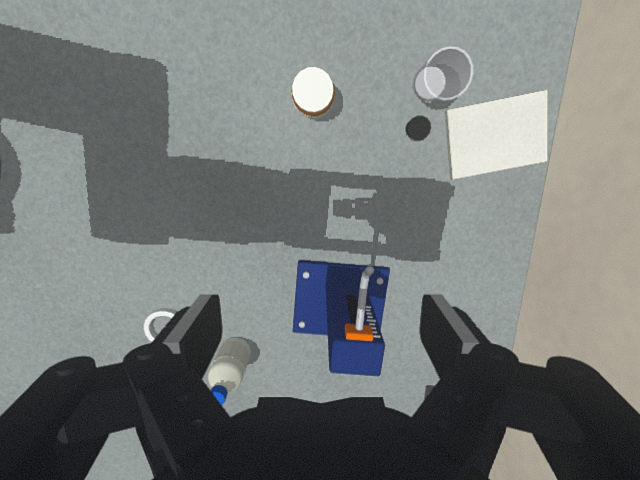

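```bash
python3 -c "
from h import *
a=cv2.imread('pics/w1b.png')[250:390,280:420]
cv2.imwrite('pics/w1c.png',cv2.resize(a,None,fx=4.25,fy=4.25,interpolation=cv2.INTER_CUBIC))"
```

```text
(no output)
```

View pics/w1c.png

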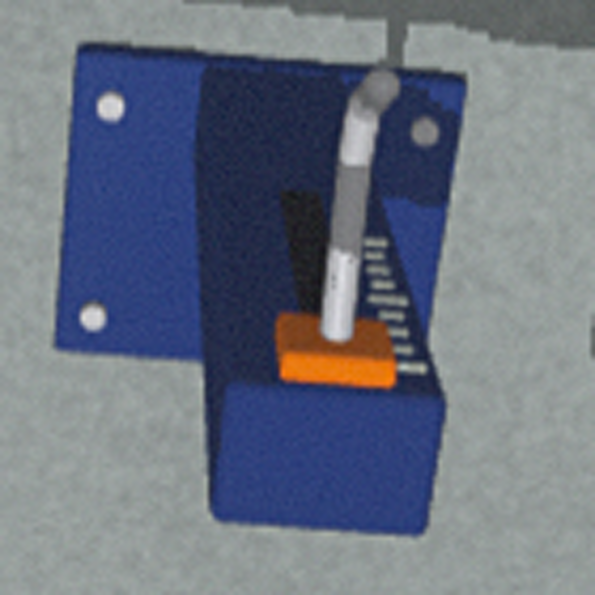

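Run:
```python
from h import *
p=cam('wrist')
f=lambda a: np.array(a)/4.25+[280,250]-.4
a=atz(p,f([(225,380),(444,398),(425,535),(210,520)]),226)
print(a.round(1),a.mean(0))
for i in range(4): d=a[(i+1)%4]-a[i]; print(np.hypot(*d[:2]).round(1),np.arctan2(d[1],d[0]).round(3))
b=atz(p,f([(80,45),(467,75),(57,350)]),14); print(b.round(1)); d=b[1]-b[0]; print('base angle',np.arctan2(d[1],d[0]))
print('tip',atz(p,f([(382,86)]),228),'bend',atz(p,f([(362,125)]),208),'root',atz(p,f([(338,330)]),216))
# tri with all three cams
ps,pd=cam('scene'),cam('side')
print(tri([(p,f((382,86))),(ps,np.array((357,235))/4.6+[170,160]-.4),(pd,np.array((107,173))/6+[290,160]-.4)]))
```

```text
[[ 614.  -180.8  226. ]
 [ 665.5 -185.2  226. ]
 [ 663.2 -223.2  226. ]
 [ 611.2 -219.3  226. ]] [ 638.49075802 -202.11093501  226.        ]
51.6 -0.086
38.1 -1.63
52.2 3.067
38.6 1.497
[[ 567.9 -176.5   14. ]
 [ 713.6 -187.3   14. ]
 [ 557.6 -306.1   14. ]]
base angle -0.07400712712694413
tip [[ 646.66273674 -106.069547    228.        ]] bend [[ 645.74622419 -123.9498026   208.        ]] root [[ 641.27413639 -173.46343229  216.        ]]
(array([ 647.98645057, -105.74396971,  226.71751082]), [np.float64(1.3878236442709544), np.float64(1.7391514472221807), np.float64(1.3629342485599838)])
```

```bash
python3 -c "
from h import *
rel([508,383,220],.963)"
```

```text
t 2.7 pos [599.9 -59.9 400.4] rot [-3.141 -0.004  0.012] F [ 0.69 -0.65 -0.37] M [-0.044  0.011 -0.007] op 0.999
shift m [-0.0875, -0.4437, 0.1805] turn [0.001, -0.0044, -0.9514]
```

Emit:
{"op": "send_rows", "data": {"plan": [[[-0.0875,-0.444,0.18],[0,0,-0.951],1],[[-0.0875,-0.444,0.18],[0,0,-0.951],1],[[-0.0875,-0.444,0.18],[0,0,-0.951],1],[[-0.0875,-0.444,0.18],[0,0,-0.951],1],[[-0.0875,-0.444,0.18],[0,0,-0.951],1]]}}

```text
clock: 3.12
eef_pos: [558.3, 126.9, 322.5]
tcp_rot: [3.14, -0.003, 0.638]
contact_force: [1.1, 0.4, -0.4]
opening: 0.999
```

```bash
python3 -c "
from h import *
rel([508,383,220],.963)"
```

```text
t 3.12 pos [558.3 126.9 322.5] rot [ 3.14e+00 -3.00e-03  6.38e-01] F [ 1.1   0.38 -0.4 ] M [-0.012 -0.008  0.037] op 0.999
shift m [0.1118, -0.2359, 0.1024] turn [0.0024, -0.0025, -0.3253]
```

Emit:
{"op": "send_rows", "data": {"plan": [[[0.112,-0.236,0.102],[0.002,-0.0025,-0.325],1],[[0.112,-0.236,0.102],[0.002,-0.0025,-0.325],1],[[0.112,-0.236,0.102],[0.002,-0.0025,-0.325],1],[[0.112,-0.236,0.102],[0.002,-0.0025,-0.325],1],[[0.112,-0.236,0.102],[0.002,-0.0025,-0.325],1]]}}

```text
clock: 3.53
eef_pos: [520.8, 317.4, 246.5]
tcp_rot: [3.141, -0.0, 0.963]
contact_force: [-0.1, 1.0, 1.1]
opening: 0.999
```

```bash
python3 -c "
from h import *
rel([508,383,220],.963)"
```

```text
t 3.53 pos [520.8 317.4 246.5] rot [ 3.141 -0.     0.963] F [-0.09  0.97  1.13] M [ 0.021 -0.029 -0.02 ] op 0.999
shift m [0.0465, -0.048, 0.0265] turn [0.0007, -0.0001, 0.0001]
```

Emit:
{"op": "send_rows", "data": {"plan": [[[0.0465,-0.048,0.0265],[0,0,0],1],[[0.0465,-0.048,0.0265],[0,0,0],1],[[0.0465,-0.048,0.0265],[0,0,0],1],[[0.0465,-0.048,0.0265],[0,0,0],1],[[0.0465,-0.048,0.0265],[0,0,0],1]]}}

```text
clock: 3.95
eef_pos: [508.0, 382.4, 220.0]
tcp_rot: [3.141, 0.001, 0.963]
contact_force: [-1.2, -1.0, 1.3]
opening: 1.0
```

Run:
```python
from h import *
rel([508,383,220],.963)
im=viewer.grab_frame('wrist'); cv2.imwrite('pics/w2.png',im[:,:,::-1])
s=status.sense(); p=cam('wrist'); print(s['eef_pos'],s['tcp_rot'],p['xyz'],p['orientation'])
im=im.astype(int); r,g,b=im[...,0],im[...,1],im[...,2]
for k,m,z in [('ball',(r>1.7*g)&(r>60),70),('lid',(b>1.6*r)&(b>60),80)]:
    nn,lab,st,ce=cv2.connectedComponentsWithStats(m.astype(np.uint8))
    for i in range(1,nn):
        if st[i,4]>40: print(k,st[i],ce[i].round(1),atz(p,ce[i],z)[0].round(1))
```

```text
t 3.95 pos [508.  382.4 220. ] rot [3.141e+00 1.000e-03 9.630e-01] F [-1.17 -0.96  1.28] M [0.05  0.019 0.024] op 1.0
shift m [0.0005, -0.0003, -0.0] turn [0.0009, 0.0006, 0.0005]
[508.35021254 382.0736059  220.40333363] [ 3.14045194e+00 -1.81699409e-04  9.62592294e-01] [449.19680809 422.0353363  339.23822673] [ 2.85229448e+00 -8.98732050e-04  9.60866751e-01]
ball [311 215  25  26 540] [323.1 227.3] [509.3 382.9  70. ]
ball [162 265  17  16 212] [169.9 272.6] [467.2 252.6  70. ]
ball [107 428  31  13 152] [123.8 434.4] [570.9  97.8  70. ]
lid [175 165  39  43 113] [201.8 181.8] [424.7 329.1  80. ]
lid [ 140  179   50   50 1920] [164.5 203.3] [420.9 294.6  80. ]
lid [  478   267   162   145 10477] [573.4 327.6] [704.8 510.5  80. ]
lid [ 289  301   68   60 3228] [322.4 330.5] [583.1 330.8  80. ]
lid [ 394  355   47   59 1535] [416.7 382.2] [676.5 370.8  80. ]
lid [ 488  426   56   54 1599] [514.4 451.7] [801.1 408.   80. ]
```

View pics/w2.png

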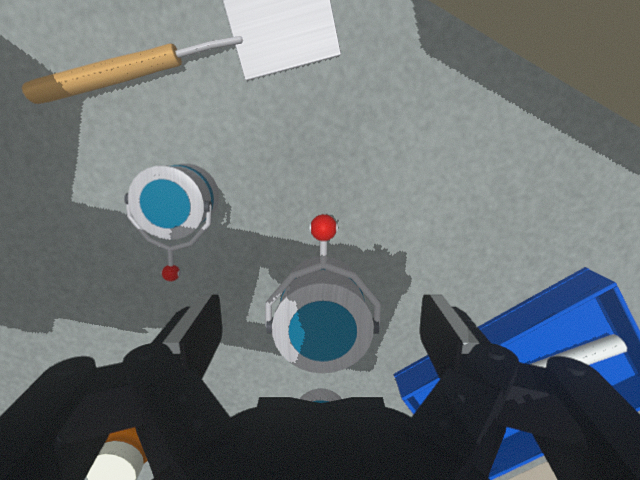

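Run:
```python
from h import *
ps,pd,p=cam('scene'),cam('side'),cam('wrist')
print(tri([(ps,(483.7,375)),(pd,(246.6,348.4)),(p,(323.1,227.3))]))
print(tri([(ps,(434,381)),(pd,(233.9,323.3)),(p,(322.4,330.5))]))
rel([508.5,383.2,75],.961)
```

```text
(array([507.8231694 , 383.88136707,  76.18977386]), [np.float64(0.598036007686776), np.float64(0.6001268392300041), np.float64(0.11143027339132562)])
(array([584.00330099, 330.56138462,  79.7676489 ]), [np.float64(0.9675068387049577), np.float64(1.0410453545263787), np.float64(0.7240715042366416)])
t 4.0 pos [508.4 382.1 220.4] rot [ 3.14  -0.     0.963] F [-0.01 -0.52  0.22] M [ 0.017 -0.011 -0.006] op 0.999
shift m [0.001, -0.0007, 0.1454] turn [0.0011, -0.0002, 0.0016]
```

Emit:
{"op": "send_rows", "data": {"plan": [[[0.001,-0.0014,0.03],[0,0,0.002],1],[[0.001,-0.0014,0.07],[0,0,0.002],1],[[0.001,-0.0014,0.11],[0,0,0.002],1],[[0.001,-0.0014,0.135],[0,0,0.002],1],[[0.001,-0.0014,0.1414],[0,0,0.002],1]]}}

```text
clock: 4.42
eef_pos: [506.5, 380.5, 75.3]
tcp_rot: [-3.141, 0.006, 0.959]
contact_force: [-1.1, -0.3, 0.6]
opening: 0.999
```

Run:
```python
from h import *
im=viewer.grab_frame('wrist'); cv2.imwrite('pics/w3.png',im[:,:,::-1])
rel([507.9,383.8,79],.961)
im=im.astype(int); r,g,b=im[...,0],im[...,1],im[...,2]
p=cam('wrist')
for k,m,z in [('ball',(r>1.7*g)&(r>60),76)]:
    nn,lab,st,ce=cv2.connectedComponentsWithStats(m.astype(np.uint8))
    for i in range(1,nn):
        if st[i,4]>40: print(k,st[i],ce[i].round(1),atz(p,ce[i],z)[0].round(1))
```

```text
t 4.47 pos [507.  381.1  76.4] rot [-3.141  0.004  0.959] F [ 0.88 -0.09 -0.15] M [ 0.041 -0.016  0.044] op 0.999
shift m [0.0027, -0.0008, -0.0027] turn [-0.0002, 0.0044, -0.0022]
ball [ 306  293   52   57 2372] [331.6 321.2] [508.1 384.6  76. ]
```

View pics/w3.png

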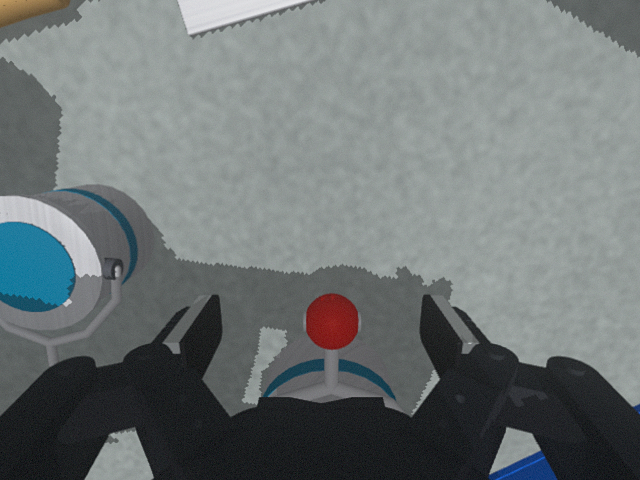

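Emit:
{"op": "send_rows", "data": {"plan": [[[0.0036,-0.001,-0.0026],[0,0.004,0],1],[[0.0036,-0.001,-0.0026],[0,0.004,0],1],[[0.0036,-0.001,-0.0026],[0,0.004,0],1],[[0.0036,-0.001,-0.0026],[0,0.004,0],1],[[0.0036,-0.001,-0.0026],[0,0.004,0],1]]}}

```text
clock: 4.88
eef_pos: [508.9, 385.2, 80.4]
tcp_rot: [3.141, -0.002, 0.959]
contact_force: [-0.7, -0.2, 0.8]
opening: 0.998
```

Run:
```python
from h import *
im=viewer.grab_frame('wrist'); cv2.imwrite('pics/w4.png',im[:,:,::-1])
rel([507.9,383.8,79],.961)
im=im.astype(int); r,g,b=im[...,0],im[...,1],im[...,2]
p=cam('wrist')
for k,m,z in [('ball',(r>1.7*g)&(r>60),76)]:
    nn,lab,st,ce=cv2.connectedComponentsWithStats(m.astype(np.uint8))
    for i in range(1,nn):
        if st[i,4]>40: print(k,st[i],ce[i].round(1),atz(p,ce[i],z)[0].round(1))
```

```text
t 4.93 pos [508.7 385.   80.1] rot [ 3.141e+00 -1.000e-03  9.590e-01] F [ 0.38 -0.21 -0.5 ] M [-0.029  0.029  0.045] op 1.0
shift m [-0.0015, 0.0, 0.0011] turn [0.0003, -0.0012, -0.0021]
ball [ 294  290   50   54 2198] [318.5 316.1] [506.7 384.3  76. ]
ball [ 34 366  13  16  80] [ 39.7 372.6] [460.  271.8  76. ]
```

Emit:
{"op": "send_rows", "data": {"plan": [[[-0.001,0,0.001],[0,0,0],1],[[-0.001,0,0.001],[0,0,0],0.2],[[-0.001,0,0.001],[0,0,0],-0.2],[[-0.001,0,0.001],[0,0,0],-0.35],[[-0.001,0,0.001],[0,0,0],-0.42]], "squeeze": 40}}

```text
clock: 5.35
eef_pos: [508.1, 384.2, 79.0]
tcp_rot: [3.141, -0.001, 0.959]
contact_force: [-0.2, 0.2, -0.3]
opening: 0.454
```

Run:
```python
from h import *
im=viewer.grab_frame('wrist'); cv2.imwrite('pics/w5.png',im[:,:,::-1])
rel([507.9,383.8,79],.961)
```

```text
t 5.4 pos [508.1 384.2  79. ] rot [ 3.141e+00 -1.000e-03  9.590e-01] F [-0.7  -0.07 -0.47] M [ 0.025 -0.053  0.028] op 0.364
shift m [-0.0005, 0.0001, -0.0] turn [0.0002, -0.001, -0.0021]
```

View pics/w5.png

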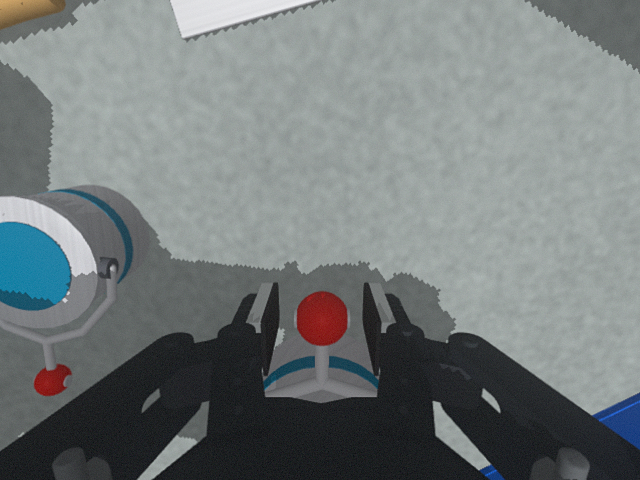

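Wrist view: the ball at (322,318) sits centred between the pads, which span columns 279 to 362. I'll close now.

Emit:
{"op": "send_rows", "data": {"plan": [[[0,0,0],[0,0,0],-0.5],[[0,0,0],[0,0,0],-0.6],[[0,0,0],[0,0,0],-1],[[0,0,0],[0,0,0],-1],[[0,0,0],[0,0,0],-1]], "squeeze": 40}}

```text
clock: 5.82
eef_pos: [508.1, 384.3, 79.0]
tcp_rot: [3.141, -0.001, 0.959]
contact_force: [-1.0, 1.0, -0.4]
opening: 0.227
```

Run:
```python
from h import *
im=viewer.grab_frame('wrist'); cv2.imwrite('pics/w6.png',im[:,:,::-1])
rel([507.9,383.8,79],.961)
# swing waypoints
a0=0.066;c=np.array([584,330.6,70])
e=np.array([-.82,.572,0])
for d in range(0,91,6):
    a=a0+(np.pi/2-a0)*d/90
    print(d,(93*(np.cos(a)-np.cos(a0))).round(2),(93*(np.sin(a)-np.sin(a0))).round(2))
```

```text
t 5.87 pos [508.1 384.3  79. ] rot [ 3.141e+00 -1.000e-03  9.590e-01] F [-0.08  0.29 -0.05] M [ 0.117 -0.08  -0.019] op 0.223
shift m [-0.0005, 0.0001, -0.0] turn [0.0003, -0.0011, -0.002]
0 0.0 0.0
6 -1.08 9.26
12 -3.08 18.37
18 -5.99 27.23
24 -9.77 35.76
30 -14.38 43.86
36 -19.78 51.47
42 -25.92 58.49
48 -32.73 64.86
54 -40.14 70.52
60 -48.08 75.41
66 -56.47 79.48
72 -65.23 82.69
78 -74.26 85.0
84 -83.48 86.4
90 -92.8 86.87
```

View pics/w6.png

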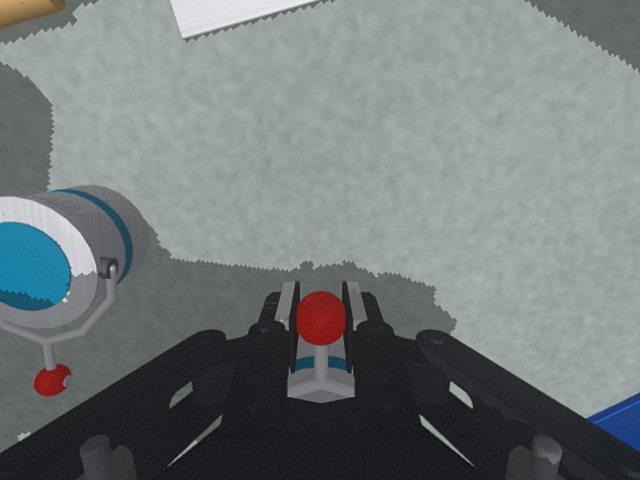

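Emit:
{"op": "send_rows", "data": {"plan": [[[0,0.0006,-0.0055],[0,0,0],-1],[[0,0.0017,-0.0124],[0,0,0],-1],[[0,0.0031,-0.0184],[0,0,0],-1],[[0,0.0045,-0.023],[0,0,0],-1],[[0,0.006,-0.0272],[0,0,0],-1]]}}

```text
clock: 6.28
eef_pos: [513.1, 380.8, 107.1]
tcp_rot: [3.141, -0.002, 0.959]
contact_force: [-1.9, 1.2, -0.3]
opening: 0.226
```

```bash
cat > sw.py <<'E'
from h import *
import sys
o=np.array([508.1,384.3,79.0]); y=np.array([.8185,-.5745,0]); x=np.array([.5745,.8185,0])
n=int(sys.argv[1]) if len(sys.argv)>1 else 0
if n:
    im=viewer.grab_frame('side'); cv2.imwrite(f'pics/s{n}.png',cv2.resize(im[260:380,160:360],None,fx=4,fy=4,interpolation=cv2.INTER_CUBIC)[:,:,::-1])
s=status.sense(); d=s['eef_pos']-o; F=s['contact_force']
print('t',round(s['clock'],2),'in',round(d@y,2),'up',round(d[2],2),'side',round(d@x,2),'rot',s['tcp_rot'].round(3),'F in/side/up',[round(v,2) for v in (F@y,F@x,F[2])],'M',s['wrist_torque'].round(3),'op',round(s['opening'],3))
E
python3 sw.py 1
```

```text
t 6.33 in 6.48 up 28.81 side 0.45 rot [ 3.141e+00 -3.000e-03  9.590e-01] F in/side/up [np.float64(-2.13), np.float64(0.12), np.float64(1.51)] M [ 0.086  0.486 -0.041] op 0.233
```

View pics/s1.png

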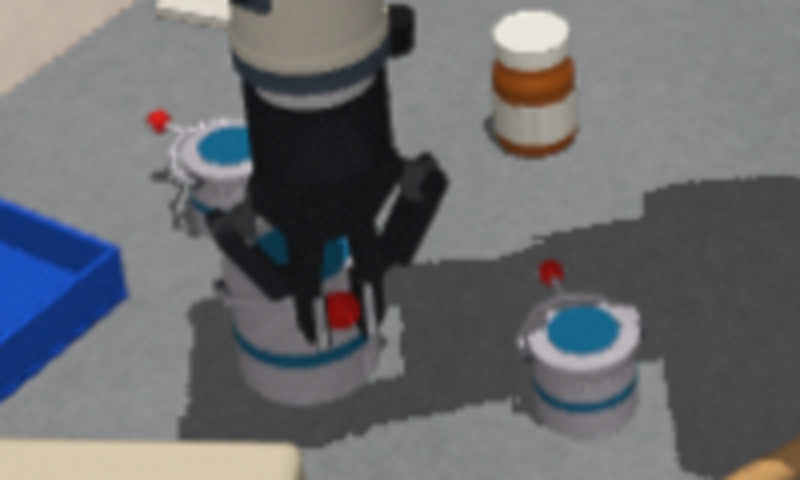

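Emit:
{"op": "send_rows", "data": {"plan": [[[0,0.0008,-0.0055],[0,0,0],-1],[[0,0.0036,-0.0114],[0,0,0],-1],[[0,0.0072,-0.0179],[0,0,0],-1],[[0,0.0108,-0.0233],[0,0,0],-1],[[0,0.0154,-0.0292],[0,0,0],-1]]}}

```text
clock: 6.75
eef_pos: [526.6, 371.7, 137.6]
tcp_rot: [3.141, -0.002, 0.959]
contact_force: [1.1, -1.2, -1.7]
opening: 0.23
```

```bash
python3 sw.py 2; python3 sw.py 3
```

```text
t 6.8 in 23.38 up 59.85 side 0.92 rot [ 3.14  -0.004  0.958] F in/side/up [np.float64(0.56), np.float64(-1.35), np.float64(1.09)] M [-0.224  0.148 -0.087] op 0.228
t 6.85 in 22.86 up 59.26 side 0.81 rot [ 3.14  -0.004  0.958] F in/side/up [np.float64(-0.69), np.float64(-0.85), np.float64(-0.46)] M [-0.149  0.057 -0.102] op 0.228
```

View pics/s3.png

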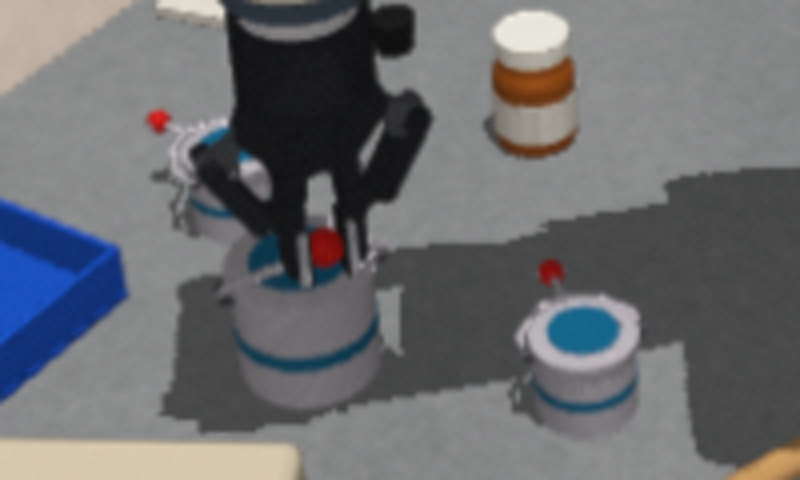

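Emit:
{"op": "send_rows", "data": {"plan": [[[0,0.0046,-0.0049],[0,0,0],-1],[[0,0.0101,-0.0099],[0,0,0],-1],[[0,0.016,-0.0145],[0,0,0],-1],[[0,0.0222,-0.0186],[0,0,0],-1],[[0,0.0279,-0.0217],[0,0,0],-1]]}}

```text
clock: 7.27
eef_pos: [550.7, 355.3, 160.5]
tcp_rot: [3.14, -0.004, 0.958]
contact_force: [0.9, -0.9, -2.3]
opening: 0.23
```

```bash
python3 sw.py 4; python3 sw.py 5
```

```text
t 7.32 in 52.53 up 82.02 side 1.0 rot [ 3.14  -0.005  0.958] F in/side/up [np.float64(0.85), np.float64(-1.33), np.float64(-1.15)] M [-0.279 -0.037 -0.061] op 0.23
t 7.37 in 51.9 up 81.73 side 0.96 rot [ 3.14  -0.005  0.957] F in/side/up [np.float64(0.1), np.float64(-0.16), np.float64(1.57)] M [-0.056  0.054  0.034] op 0.231
```

Emit:
{"op": "send_rows", "data": {"plan": [[[0,0.0057,-0.0022],[0,0,0],-1],[[0,0.0109,-0.0041],[0,0,0],-1],[[0,0.0162,-0.0056],[0,0,0],-1],[[0,0.0216,-0.0068],[0,0,0],-1],[[0,0.0271,-0.0077],[0,0,0],-1]]}}

```text
clock: 7.78
eef_pos: [573.4, 339.3, 168.3]
tcp_rot: [3.14, -0.004, 0.957]
contact_force: [-0.6, 0.4, -3.4]
opening: 0.231
```

```bash
python3 sw.py 6; python3 sw.py 7;python3 sw.py 8; python3 sw.py 9
```

```text
t 7.83 in 80.34 up 89.54 side 0.82 rot [ 3.14  -0.005  0.957] F in/side/up [np.float64(1.62), np.float64(-0.66), np.float64(-3.5)] M [-0.003  0.008  0.022] op 0.226
t 7.88 in 79.83 up 89.37 side 0.77 rot [ 3.14  -0.005  0.956] F in/side/up [np.float64(0.4), np.float64(0.45), np.float64(-4.24)] M [ 0.058 -0.034  0.014] op 0.234
t 7.93 in 79.34 up 89.22 side 0.69 rot [ 3.14  -0.004  0.956] F in/side/up [np.float64(0.22), np.float64(0.46), np.float64(-4.72)] M [-0.074  0.038  0.03 ] op 0.23
t 7.98 in 79.0 up 89.13 side 0.65 rot [ 3.14  -0.004  0.957] F in/side/up [np.float64(-0.24), np.float64(-0.49), np.float64(-4.12)] M [ 0.043 -0.013  0.004] op 0.23
```

View pics/s9.png

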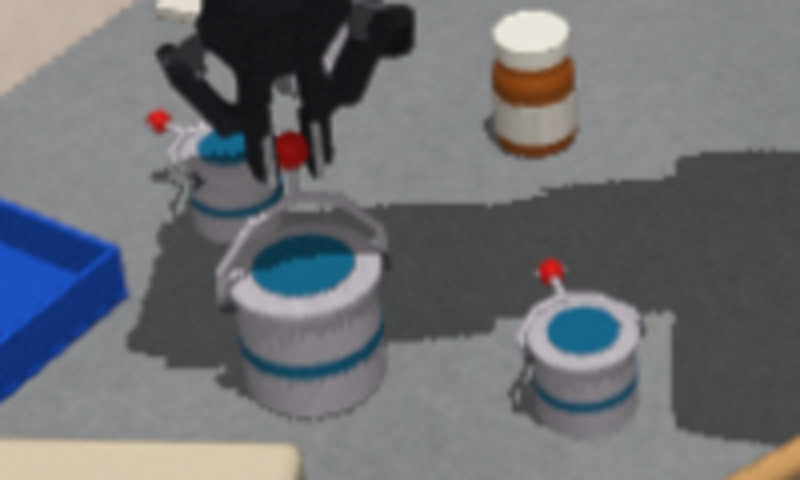

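Emit:
{"op": "send_rows", "data": {"plan": [[[0,0,0.001],[0,0,0],-1],[[0,0,0.002],[0,0,0],-1],[[0,0,0.003],[0,0,0],-1],[[0,0,0.003],[0,0,0],-1],[[0,0,0.003],[0,0,0],-1]]}}

```text
clock: 8.4
eef_pos: [573.5, 339.8, 166.4]
tcp_rot: [3.139, -0.006, 0.957]
contact_force: [-1.5, -1.4, 5.6]
opening: 0.225
```

```bash
python3 sw.py 10; python3 sw.py 11;python3 sw.py 12
```

```text
t 8.45 in 79.17 up 87.5 side 1.2 rot [ 3.139 -0.006  0.957] F in/side/up [np.float64(0.54), np.float64(-1.59), np.float64(5.91)] M [-0.306  0.23  -0.007] op 0.224
t 8.5 in 79.17 up 87.45 side 1.18 rot [ 3.139 -0.006  0.957] F in/side/up [np.float64(0.59), np.float64(-2.3), np.float64(5.15)] M [-0.271  0.211  0.029] op 0.226
t 8.55 in 79.16 up 87.45 side 1.17 rot [ 3.139 -0.006  0.957] F in/side/up [np.float64(-0.59), np.float64(-1.72), np.float64(5.34)] M [-0.247  0.201 -0.033] op 0.225
```

Emit:
{"op": "send_rows", "data": {"plan": [[[0,0.0014,0],[0,0,0],-1],[[0,0.0044,-0.0004],[0,0,0],-1],[[0,0.0078,-0.0007],[0,0,0],-1],[[0,0.011,-0.0009],[0,0,0],-1],[[0,0.0137,-0.001],[0,0,0],-1]]}}

```text
clock: 8.97
eef_pos: [585.1, 331.7, 167.3]
tcp_rot: [3.14, -0.006, 0.957]
contact_force: [-0.1, 1.0, -3.3]
opening: 0.229
```

```bash
python3 sw.py 13; python3 sw.py 14;python3 sw.py 15
python3 - <<'E'
from h import *
im=viewer.grab_frame('scene'); cv2.imwrite('pics/sc15.png',cv2.resize(im[300:460,370:530],None,fx=3.7,fy=3.7,interpolation=cv2.INTER_CUBIC)[:,:,::-1])
im=viewer.grab_frame('wrist'); cv2.imwrite('pics/w15.png',im[:,:,::-1])
E
```

```text
t 9.02 in 93.67 up 88.34 side 1.14 rot [ 3.139 -0.006  0.957] F in/side/up [np.float64(-0.17), np.float64(-0.02), np.float64(-3.66)] M [ 0.146 -0.032 -0.01 ] op 0.231
t 9.07 in 93.39 up 88.3 side 1.1 rot [ 3.139 -0.006  0.957] F in/side/up [np.float64(-1.12), np.float64(-0.22), np.float64(-3.74)] M [0.12  0.004 0.007] op 0.226
t 9.12 in 93.13 up 88.23 side 1.02 rot [ 3.14  -0.005  0.957] F in/side/up [np.float64(-1.05), np.float64(0.4), np.float64(-3.95)] M [ 0.131 -0.     0.024] op 0.232
```

View pics/s15.png

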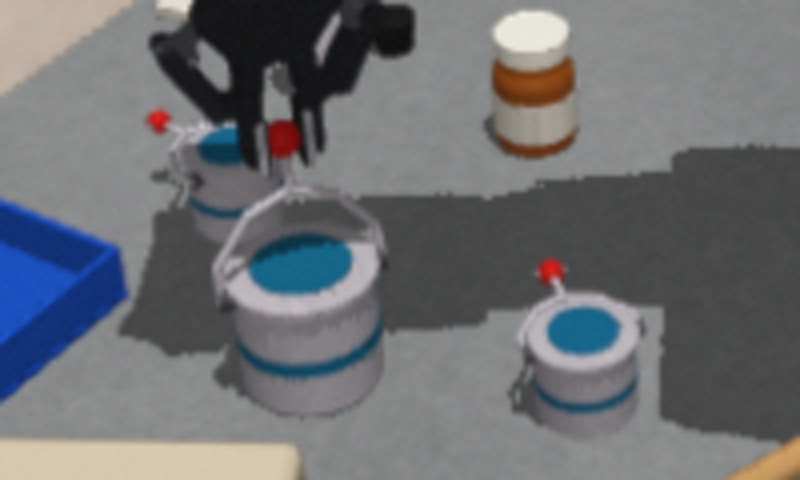

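View pics/sc15.png

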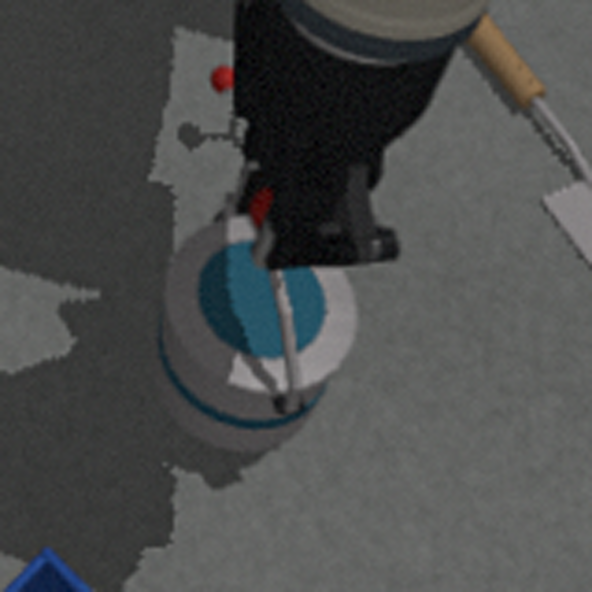

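View pics/w15.png

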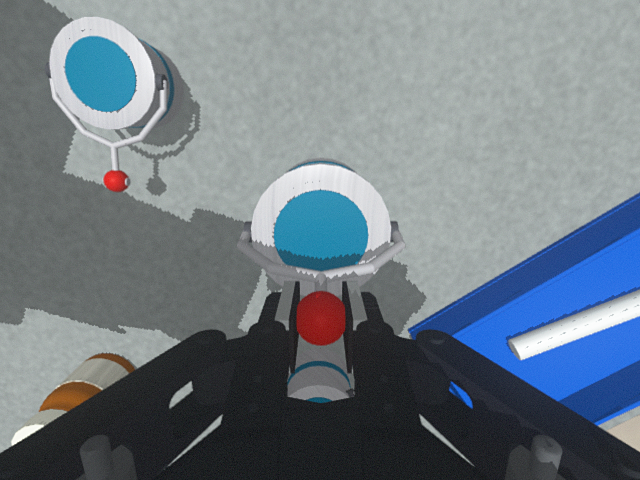

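Emit:
{"op": "send_rows", "data": {"plan": [[[0,0,0.0003],[0,0.005,0],-1],[[0,0,0.0006],[0,0.005,0],-1],[[0,0,0.0009],[0,0.005,0],-1],[[0,0,0.001],[0,0.005,0],-1],[[0,0,0.001],[0,0.005,0],-1]]}}

```text
clock: 9.63
eef_pos: [584.9, 331.9, 166.6]
tcp_rot: [3.139, -0.011, 0.957]
contact_force: [-0.2, 0.6, -0.8]
opening: 0.225
```

```bash
python3 sw.py 16; python3 sw.py 17;python3 sw.py 18
python3 - <<'E'
from h import *
obs=[]
for n in ['scene','side','wrist']:
    im=viewer.grab_frame(n); p=cam(n); cv2.imwrite(f'pics/{n}18.png',im[:,:,::-1])
    x0,y0,x1,y1={'scene':(405,340,470,410),'side':(205,305,256,340),'wrist':(265,180,375,275)}[n]
    c=im[y0:y1,x0:x1].astype(int); r,g,b=c[...,0],c[...,1],c[...,2]
    m=((b>1.6*r)&(b>35)).astype(np.uint8); nn,lab,st,ce=cv2.connectedComponentsWithStats(m)
    i=1+np.argmax(st[1:,4]); u=ce[i]+[x0,y0]
    print(n,st[i],u.round(1),atz(p,u,80)[0].round(1))
rel([585,331,167],.957)
E
```

```text
t 9.68 in 92.88 up 87.55 side 1.23 rot [ 3.139 -0.011  0.957] F in/side/up [np.float64(-0.34), np.float64(0.88), np.float64(-0.74)] M [0.008 0.008 0.018] op 0.228
t 9.73 in 92.87 up 87.57 side 1.25 rot [ 3.139 -0.011  0.957] F in/side/up [np.float64(-0.11), np.float64(1.38), np.float64(0.45)] M [0.066 0.022 0.014] op 0.23
t 9.78 in 92.89 up 87.52 side 1.27 rot [ 3.139 -0.011  0.957] F in/side/up [np.float64(0.34), np.float64(0.86), np.float64(0.17)] M [ 0.071 -0.043  0.014] op 0.227
scene [ 16  26  24  31 533] [433.1 381.5] [586.9 330.8  80. ]
side [ 17  13  25  15 312] [234.1 324.9] [580.3 334.   80. ]
wrist [   8   16   94   78 5815] [319.9 236.2] [575.8 337.9  80. ]
t 9.93 pos [584.9 331.9 166.5] rot [ 3.139 -0.011  0.957] F [1.16 0.74 1.43] M [0.043 0.028 0.004] op 0.228
shift m [-0.0007, 0.0006, -0.0005] turn [0.0021, -0.0109, -0.0002]
```

Run:
```python
from h import *
from scipy.optimize import least_squares
p=cam('wrist')
def teal(f,x0,y0,x1,y1,t=35):
    im=cv2.imread(f)[:,:,::-1][y0:y1,x0:x1].astype(int); r,g,b=im[...,0],im[...,1],im[...,2]
    m=((b>1.6*r)&(b>t)).astype(np.uint8); nn,lab,st,ce=cv2.connectedComponentsWithStats(m)
    i=1+np.argmax(st[1:,4]); return (lab==i),x0,y0
th=np.linspace(0,2*np.pi,360)
def circ(p,c,r): return proj(p,np.c_[c[0]+r*np.cos(th),c[1]+r*np.sin(th),80+0*th])
def ext(p,c,r): q=circ(p,c,r); return q[:,0].min(),q[:,0].max(),q[:,1].min(),q[:,1].max()
for n,b in [('scene',(405,340,470,412)),('side',(205,305,256,342))]:
    pp=cam(n)
    for tag in ['0','18']:
        m,x0,y0=teal(f'pics/{n}{tag}.png',*b); ys,xs=np.nonzero(m); e=(x0+xs.min()-.5,x0+xs.max()+.5,y0+ys.min()-.5,y0+ys.max()+.5)
        s=least_squares(lambda v:np.array(ext(pp,v[:2],v[2]))-e,[584,331,27],diff_step=1e-3); print(n,tag,e,s.x.round(1),s.cost.round(2))
m,x0,y0=teal('pics/wrist18.png',265,170,375,262); ys,xs=np.nonzero(m); e=(x0+xs.min()-.5,x0+xs.max()+.5,y0+ys.min()-.5)
print(e)
for r in (27,28): print(least_squares(lambda v:np.array(ext(p,v,r)[:3])-e,[584,331],diff_step=1e-3).x)
a=cv2.imread('pics/side18.png'); cv2.imwrite('pics/c1.png',cv2.resize(a[290:370,190:270],None,fx=7,fy=7,interpolation=cv2.INTER_CUBIC))
```

```text
scene 0 (np.float64(417.5), np.float64(451.5), np.float64(365.5), np.float64(396.5)) [583.7 331.5  29.4] 0.01
scene 18 (np.float64(420.5), np.float64(444.5), np.float64(365.5), np.float64(396.5)) [586.6 329.3  24.7] 10.75
side 0 (np.float64(221.5), np.float64(246.5), np.float64(315.5), np.float64(331.5)) [584.2 329.4  29.4] 0.04
side 18 (np.float64(221.5), np.float64(246.5), np.float64(317.5), np.float64(332.5)) [580.7 333.9  28.7] 0.06
(np.float64(272.5), np.float64(366.5), np.float64(195.5))
[576.41810263 337.17504232]
[577.28707878 336.56579294]
```

View pics/wrist18.png

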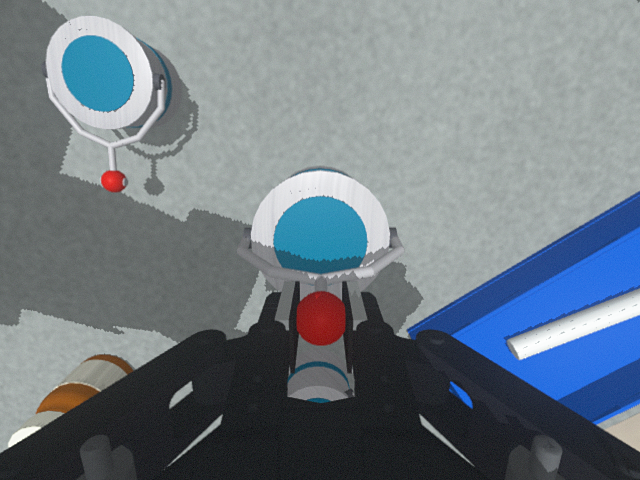

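Emit:
{"op": "send_rows", "data": {"plan": [[[-0.0003,-0.001,0],[0,-0.004,0],-1],[[-0.0005,-0.002,0],[0,-0.008,0],-1],[[-0.0006,-0.0035,0],[0,-0.01,0],-1],[[-0.0006,-0.005,0],[0,-0.01,0],-1],[[-0.0006,-0.005,0],[0,-0.01,0],-1]]}}

```text
clock: 10.35
eef_pos: [580.5, 334.8, 166.8]
tcp_rot: [3.139, -0.002, 0.957]
contact_force: [1.5, 1.1, 2.2]
opening: 0.232
```

```bash
python3 sw.py 20; python3 sw.py 21
cat > lid.py <<'E'
from h import *
from scipy.optimize import least_squares
import sys
k=sys.argv[1]
th=np.linspace(0,2*np.pi,360)
def ext(p,c,r): 
    q=proj(p,np.c_[c[0]+r*np.cos(th),c[1]+r*np.sin(th),80+0*th]); return np.array([q[:,0].min(),q[:,0].max(),q[:,1].min(),q[:,1].max()])
for n,(x0,y0,x1,y1),w in [('side',(205,305,256,342),[1,1,1,1]),('wrist',(255,150,385,262),[1,1,1,0])]:
    im=viewer.grab_frame(n); p=cam(n); cv2.imwrite(f'pics/{n}{k}.png',im[:,:,::-1])
    c=im[y0:y1,x0:x1].astype(int); r,g,b=c[...,0],c[...,1],c[...,2]
    m=((b>1.6*r)&(b>35)).astype(np.uint8); nn,lab,st,ce=cv2.connectedComponentsWithStats(m)
    i=1+np.argmax(st[1:,4]); ys,xs=np.nonzero(lab==i); e=np.array((x0+xs.min()-.5,x0+xs.max()+.5,y0+ys.min()-.5,y0+ys.max()+.5))
    s=least_squares(lambda v:(ext(p,v,29.4)-e)*w,[584,331],diff_step=1e-3); print(n,e,s.x.round(1),s.cost.round(2))
rel([0,0,0],.957)
E
python3 lid.py 22
```

```text
t 10.4 in 87.79 up 87.76 side 0.97 rot [ 3.139e+00 -2.000e-03  9.570e-01] F in/side/up [np.float64(-0.66), np.float64(1.34), np.float64(2.1)] M [ 0.346 -0.205  0.006] op 0.228
t 10.45 in 87.87 up 87.78 side 0.97 rot [ 3.139e+00 -2.000e-03  9.570e-01] F in/side/up [np.float64(0.15), np.float64(2.1), np.float64(2.08)] M [ 0.347 -0.266 -0.037] op 0.227
side [221.5 247.5 317.5 332.5] [579.7 333.3] 0.26
wrist [274.5 367.5 203.5 261.5] [578.4 335.5] 0.36
t 10.55 pos [580.6 334.5 166.8] rot [ 3.139e+00 -2.000e-03  9.570e-01] F [1.95 3.13 2.59] M [ 0.406 -0.218 -0.015] op 0.229
shift m [-0.6082, -0.2823, 0.1652] turn [0.0023, -0.0015, -0.0001]
```

View pics/wrist22.png

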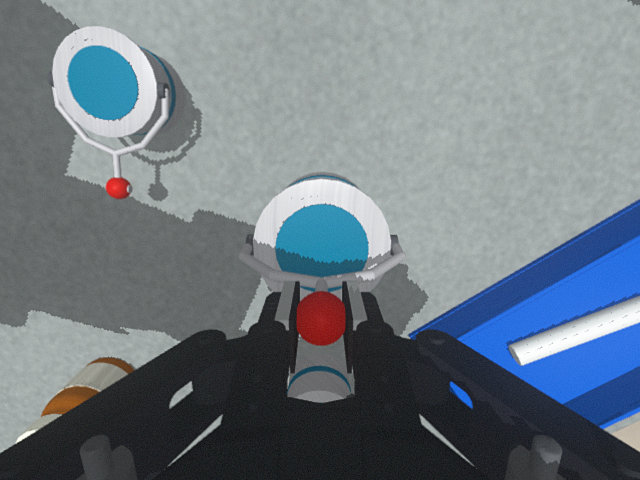

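Emit:
{"op": "send_rows", "data": {"plan": [[[0,0,-0.0008],[0.002,-0.001,0],-1],[[0,0,-0.002],[0.002,-0.001,0],-1],[[0,0,-0.004],[0.002,-0.001,0],-1],[[0,0,-0.006],[0.002,-0.001,0],-1],[[0,0,-0.008],[0.002,-0.001,0],-1]]}}

```text
clock: 10.97
eef_pos: [580.2, 334.2, 174.4]
tcp_rot: [-3.142, 0.001, 0.957]
contact_force: [0.2, -0.2, -4.4]
opening: 0.224
```

```bash
for i in 23 24 25 26; do python3 sw.py $i; done
```

```text
t 11.02 in 87.95 up 96.05 side 0.76 rot [ 3.141 -0.     0.957] F in/side/up [np.float64(0.6), np.float64(0.2), np.float64(-3.63)] M [ 0.016 -0.013  0.014] op 0.227
t 11.07 in 88.01 up 96.0 side 0.91 rot [ 3.141e+00 -1.000e-03  9.570e-01] F in/side/up [np.float64(0.35), np.float64(-0.65), np.float64(-5.15)] M [ 0.02  -0.072  0.013] op 0.225
t 11.12 in 87.98 up 95.88 side 0.89 rot [ 3.141e+00 -1.000e-03  9.570e-01] F in/side/up [np.float64(-0.49), np.float64(0.16), np.float64(-5.05)] M [ 0.022 -0.002  0.011] op 0.227
t 11.17 in 87.91 up 95.75 side 0.85 rot [ 3.141 -0.     0.957] F in/side/up [np.float64(0.36), np.float64(-0.07), np.float64(-4.54)] M [-0.025  0.039 -0.   ] op 0.23
```

View pics/s26.png

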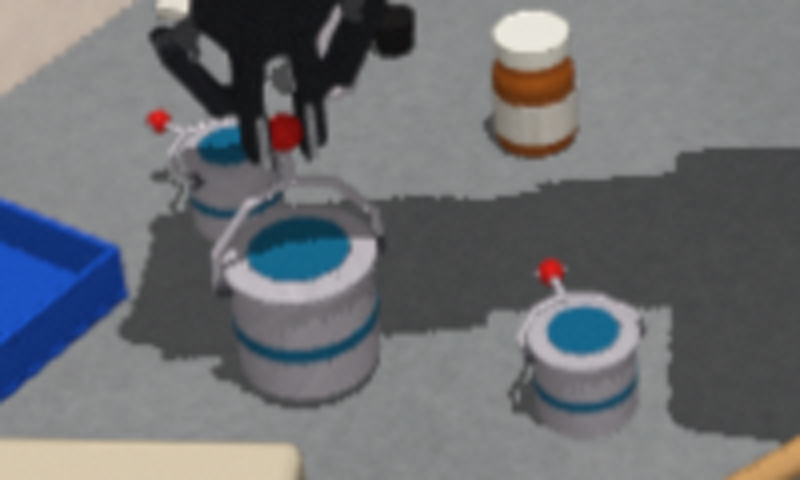

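Emit:
{"op": "send_rows", "data": {"plan": [[[0,0,-0.005],[0,0,0],-1],[[0,0,-0.015],[0,0,0],-1],[[0,0,-0.027],[0,0,0],-1],[[0,0,-0.04],[0,0,0],-1],[[0,0,-0.053],[0,0,0],-1]]}}

```text
clock: 11.58
eef_pos: [580.8, 334.7, 229.8]
tcp_rot: [3.141, -0.002, 0.957]
contact_force: [-0.0, 0.3, -4.4]
opening: 0.226
```

Emit:
{"op": "send_rows", "data": {"plan": [[[0,0,-0.013],[0,0,0],-1],[[0,0,-0.026],[0,0,0],-1],[[0,0,-0.038],[0,0,0],-1],[[0,0,-0.047],[0,0,0],-1],[[0,0,-0.053],[0,0,0],-1]]}}

```text
clock: 12.0
eef_pos: [581.0, 334.8, 284.7]
tcp_rot: [3.14, -0.003, 0.957]
contact_force: [-0.3, -1.1, -4.5]
opening: 0.228
```

Run:
```python
from h import *
f=[]
for i in range(6):
    im=viewer.grab_frame('side'); f.append(status.sense()['contact_force'][2])
print(np.round(f,2))
cv2.imwrite('pics/t1.png',im[100:480,0:640][:,:,::-1])
rel([650,-67,285],-.075)
```

```text
[-3.   -5.24 -4.1  -4.71 -4.33 -4.11]
t 12.3 pos [580.3 334.4 281.8] rot [ 3.141 -0.     0.957] F [ 1.23 -0.32 -4.11] M [-0.03  -0.019  0.006] op 0.23
shift m [-0.2879, 0.2882, -0.0032] turn [0.0001, -0.0001, 1.0319]
```

View pics/t1.png

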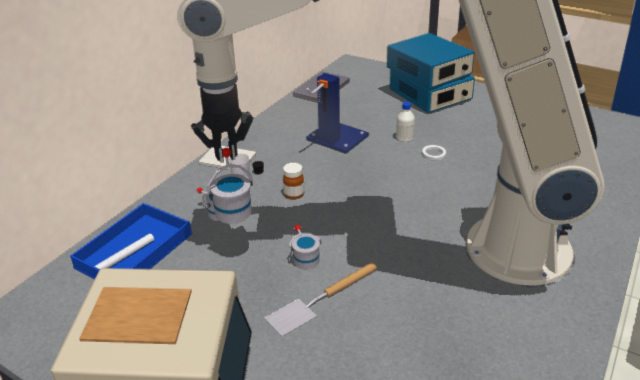

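```bash
cat > pl.py <<'E'
from h import *
import sys
# pl.py call_index ; path A->B in N rows, min-jerk
A=np.array([580.3,334.4,282]);B=np.array([650,-67,285]);ya,yb=.957,-.075;N=45
k=int(sys.argv[1])
s=status.sense(); T=R.from_euler('xyz',s['tcp_rot'])
print('t',round(s['clock'],2),s['eef_pos'].round(1),s['tcp_rot'].round(3),s['contact_force'].round(1))
for i in range(5*k+1,5*k+6):
    u=i/N; w=10*u**3-15*u**4+6*u**5
    P=A+(B-A)*w; G=R.from_euler('xyz',[np.pi,0,ya+(yb-ya)*w])
    d=T.inv().apply(P-s['eef_pos'])/1000; rv=(T.inv()*G).as_rotvec()
    print([[round(float(v),4) for v in d],[round(float(v),3) for v in rv],-1],end=', ')
E
python3 pl.py 0
```

```text
t 12.3 [580.3 334.4 281.8] [ 3.141 -0.     0.957] [ 1.2 -0.3 -4.1]
[[-0.0, -0.0, -0.0002], [0.0, -0.0, -0.0], -1], [[-0.0002, 0.0002, -0.0002], [0.0, -0.0, 0.001], -1], [[-0.0007, 0.0007, -0.0002], [0.0, -0.0, 0.003], -1], [[-0.0017, 0.0017, -0.0002], [0.0, -0.0, 0.006], -1], [[-0.0033, 0.0033, -0.0003], [0.0, -0.0, 0.012], -1],
```

Emit:
{"op": "send_rows", "data": {"plan": [[[0,0,0],[0,0,0],-1],[[-0.0002,0.0002,0],[0,0,0.001],-1],[[-0.0007,0.0007,0],[0,0,0.003],-1],[[-0.0017,0.0017,0],[0,0,0.006],-1],[[-0.0033,0.0033,0],[0,0,0.012],-1]]}}

```text
clock: 12.72
eef_pos: [581.1, 329.7, 281.7]
tcp_rot: [3.142, 0.0, 0.945]
contact_force: [-0.1, -0.1, -3.9]
opening: 0.229
```

```bash
python3 pl.py 1
```

```text
t 12.72 [581.1 329.7 281.7] [3.142 0.    0.945] [-0.1 -0.1 -3.9]
[[-0.0021, 0.0022, -0.0004], [0.0, 0.0, 0.008], -1], [[-0.005, 0.0052, -0.0004], [0.0, 0.0, 0.018], -1], [[-0.0087, 0.0089, -0.0005], [0.0, 0.0, 0.031], -1], [[-0.0132, 0.0135, -0.0005], [0.0, 0.0, 0.047], -1], [[-0.0184, 0.0189, -0.0006], [0.0, 0.0, 0.067], -1],
```

Emit:
{"op": "send_rows", "data": {"plan": [[[-0.0021,0.0022,0],[0,0,0.008],-1],[[-0.005,0.0052,0],[0,0,0.018],-1],[[-0.0087,0.0089,0],[0,0,0.031],-1],[[-0.0132,0.0135,-0.0005],[0,0,0.047],-1],[[-0.0184,0.0189,-0.0005],[0,0,0.067],-1]]}}

```text
clock: 13.13
eef_pos: [585.8, 303.1, 282.3]
tcp_rot: [3.141, -0.0, 0.876]
contact_force: [1.2, -0.8, -4.4]
opening: 0.227
```

```bash
python3 pl.py 2
```

```text
t 13.13 [585.8 303.1 282.3] [ 3.141 -0.     0.876] [ 1.2 -0.8 -4.4]
[[-0.0053, 0.0061, 0.0], [0.0, -0.0, 0.02], -1], [[-0.0116, 0.0136, -0.0], [0.0, -0.0, 0.045], -1], [[-0.0187, 0.0219, -0.0001], [0.0, -0.0, 0.072], -1], [[-0.0264, 0.0311, -0.0002], [0.0, -0.0, 0.103], -1], [[-0.0348, 0.0409, -0.0003], [0.0, -0.0, 0.136], -1],
```

Emit:
{"op": "send_rows", "data": {"plan": [[[-0.0053,0.0061,0],[0,0,0.02],-1],[[-0.0116,0.0136,0],[0,0,0.045],-1],[[-0.0187,0.0219,0],[0,0,0.072],-1],[[-0.0264,0.0311,0],[0,0,0.103],-1],[[-0.0348,0.0409,0],[0,0,0.136],-1]]}}

```text
clock: 13.55
eef_pos: [595.1, 248.9, 282.3]
tcp_rot: [3.141, -0.0, 0.737]
contact_force: [-0.7, -0.5, -4.3]
opening: 0.23
```

```bash
python3 pl.py 3
```

```text
t 13.55 [595.1 248.9 282.3] [ 3.141 -0.     0.737] [-0.7 -0.5 -4.3]
[[-0.0067, 0.0107, -0.0004], [0.0, -0.0, 0.031], -1], [[-0.0145, 0.023, -0.0005], [0.0, -0.0, 0.069], -1], [[-0.0227, 0.036, -0.0006], [0.0, -0.0, 0.107], -1], [[-0.0313, 0.0494, -0.0007], [0.0, -0.0, 0.148], -1], [[-0.04, 0.0633, -0.0009], [0.0, -0.0, 0.189], -1],
```

Emit:
{"op": "send_rows", "data": {"plan": [[[-0.0067,0.0107,0],[0,0,0.031],-1],[[-0.0145,0.023,-0.0005],[0,0,0.069],-1],[[-0.0227,0.036,-0.0006],[0,0,0.107],-1],[[-0.0313,0.0494,-0.0007],[0,0,0.148],-1],[[-0.04,0.0633,-0.0009],[0,0,0.189],-1]]}}

```text
clock: 13.97
eef_pos: [608.2, 173.4, 283.3]
tcp_rot: [3.141, -0.0, 0.543]
contact_force: [1.5, 0.4, -4.4]
opening: 0.233
```

```bash
python3 pl.py 4
```

```text
t 13.97 [608.2 173.4 283.3] [ 3.141 -0.     0.543] [ 1.5  0.4 -4.4]
[[-0.0054, 0.014, -0.0], [0.0, -0.0, 0.038], -1], [[-0.0115, 0.0297, -0.0001], [0.0, -0.0, 0.081], -1], [[-0.0177, 0.0455, -0.0002], [0.0, -0.0, 0.124], -1], [[-0.0238, 0.0613, -0.0004], [0.0, -0.0, 0.167], -1], [[-0.0299, 0.0768, -0.0005], [0.0, -0.0, 0.209], -1],
```

Emit:
{"op": "send_rows", "data": {"plan": [[[-0.0054,0.014,0],[0,0,0.038],-1],[[-0.0115,0.0297,0],[0,0,0.081],-1],[[-0.0177,0.0455,0],[0,0,0.124],-1],[[-0.0238,0.0613,0],[0,0,0.167],-1],[[-0.0299,0.0768,0],[0,0,0.209],-1]]}}

```text
clock: 14.38
eef_pos: [622.5, 90.3, 283.4]
tcp_rot: [3.141, -0.0, 0.33]
contact_force: [1.6, 0.3, -4.6]
opening: 0.229
```

```bash
python3 pl.py 5
```

```text
t 14.38 [622.5  90.3 283.4] [ 3.141 -0.     0.33 ] [ 1.6  0.3 -4.6]
[[-0.002, 0.0143, -0.0006], [0.0, -0.0, 0.037], -1], [[-0.0045, 0.03, -0.0007], [0.0, -0.0, 0.077], -1], [[-0.007, 0.0452, -0.0008], [0.0, -0.0, 0.116], -1], [[-0.0093, 0.0596, -0.0009], [0.0, -0.0, 0.153], -1], [[-0.0114, 0.0733, -0.001], [0.0, -0.0, 0.188], -1],
```

Emit:
{"op": "send_rows", "data": {"plan": [[[-0.002,0.0143,-0.0003],[0,0,0.037],-1],[[-0.0045,0.03,-0.0005],[0,0,0.077],-1],[[-0.007,0.0452,-0.0007],[0,0,0.116],-1],[[-0.0093,0.0596,-0.0009],[0,0,0.153],-1],[[-0.0114,0.0733,-0.001],[0,0,0.188],-1]]}}

```text
clock: 14.8
eef_pos: [635.5, 15.6, 284.4]
tcp_rot: [3.141, -0.0, 0.138]
contact_force: [0.9, -0.5, -4.3]
opening: 0.226
```

```bash
python3 pl.py 6
```

```text
t 14.8 [635.5  15.6 284.4] [ 3.141 -0.     0.138] [ 0.9 -0.5 -4.3]
[[0.0005, 0.0113, -0.0], [0.0, -0.0, 0.029], -1], [[0.0009, 0.0232, -0.0001], [0.0, -0.0, 0.059], -1], [[0.0013, 0.0342, -0.0002], [0.0, -0.0, 0.087], -1], [[0.0016, 0.044, -0.0003], [0.0, -0.0, 0.112], -1], [[0.0019, 0.0527, -0.0003], [0.0, -0.0, 0.134], -1],
```

Emit:
{"op": "send_rows", "data": {"plan": [[[0.0005,0.0113,0],[0,0,0.029],-1],[[0.0009,0.0232,0],[0,0,0.059],-1],[[0.0013,0.0342,0],[0,0,0.087],-1],[[0.0016,0.044,0],[0,0,0.112],-1],[[0.0019,0.0527,0],[0,0,0.134],-1]]}}

```text
clock: 15.22
eef_pos: [644.8, -37.3, 284.4]
tcp_rot: [3.141, -0.0, 0.001]
contact_force: [-0.1, -0.0, -5.2]
opening: 0.227
```

```bash
python3 pl.py 7
```

```text
t 15.22 [644.8 -37.3 284.4] [ 3.141e+00 -0.000e+00  1.000e-03] [-0.1 -0.  -5.2]
[[0.0011, 0.0064, -0.0004], [0.0, -0.0, 0.017], -1], [[0.0022, 0.0127, -0.0005], [0.0, -0.0, 0.033], -1], [[0.0031, 0.0179, -0.0005], [0.0, -0.0, 0.046], -1], [[0.0038, 0.022, -0.0005], [0.0, -0.0, 0.057], -1], [[0.0044, 0.025, -0.0006], [0.0, -0.0, 0.064], -1],
```

Emit:
{"op": "send_rows", "data": {"plan": [[[0.0011,0.0064,0],[0,0,0.017],-1],[[0.0022,0.0127,0],[0,0,0.033],-1],[[0.0031,0.0179,0],[0,0,0.046],-1],[[0.0038,0.022,0],[0,0,0.057],-1],[[0.0044,0.025,0],[0,0,0.064],-1]]}}

```text
clock: 15.63
eef_pos: [649.3, -62.6, 284.4]
tcp_rot: [3.141, -0.0, -0.064]
contact_force: [0.3, -0.0, -4.8]
opening: 0.229
```

```bash
python3 pl.py 8
```

```text
t 15.63 [649.3 -62.6 284.4] [ 3.141 -0.    -0.064] [ 0.3 -0.  -4.8]
[[0.0004, 0.0019, -0.0006], [0.0, -0.0, 0.005], -1], [[0.0007, 0.0033, -0.0006], [0.0, -0.0, 0.009], -1], [[0.0009, 0.004, -0.0006], [0.0, -0.0, 0.011], -1], [[0.0009, 0.0043, -0.0006], [0.0, -0.0, 0.011], -1], [[0.001, 0.0043, -0.0006], [0.0, -0.0, 0.011], -1],
```

Emit:
{"op": "send_rows", "data": {"plan": [[[0.0004,0.0019,0],[0,0,0.005],-1],[[0.0007,0.0033,0],[0,0,0.009],-1],[[0.0009,0.004,0],[0,0,0.011],-1],[[0.001,0.0043,0],[0,0,0.011],-1],[[0.001,0.0043,0],[0,0,0.011],-1]]}}

```text
clock: 16.05
eef_pos: [650.0, -66.9, 284.4]
tcp_rot: [3.141, -0.0, -0.074]
contact_force: [-0.3, -0.5, -3.6]
opening: 0.231
```

Run:
```python
from h import *
f=[]
for n in ['side','side','wrist','scene']:
    im=viewer.grab_frame(n); f.append(status.sense()['contact_force'][2])
    cv2.imwrite(f'pics/{n}30.png',im[:,:,::-1])
print(np.round(f,2))
a=cv2.imread('pics/scene30.png')[100:320,150:400]; cv2.imwrite('pics/c30.png',cv2.resize(a,None,fx=2.7,fy=2.7,interpolation=cv2.INTER_CUBIC))
a=cv2.imread('pics/side30.png')[120:290,250:420]; cv2.imwrite('pics/d30.png',cv2.resize(a,None,fx=3.5,fy=3.5,interpolation=cv2.INTER_CUBIC))
rel([645.5,-127,280],-.075)
```

```text
[-4.95 -4.   -4.23 -5.22]
t 16.25 pos [650.  -66.8 284.4] rot [ 3.141 -0.    -0.074] F [-0.53  0.32 -5.22] M [-0.006 -0.03  -0.013] op 0.23
shift m [-0.0, 0.0603, 0.0044] turn [0.0001, -0.0003, 0.0007]
```

View pics/c30.png

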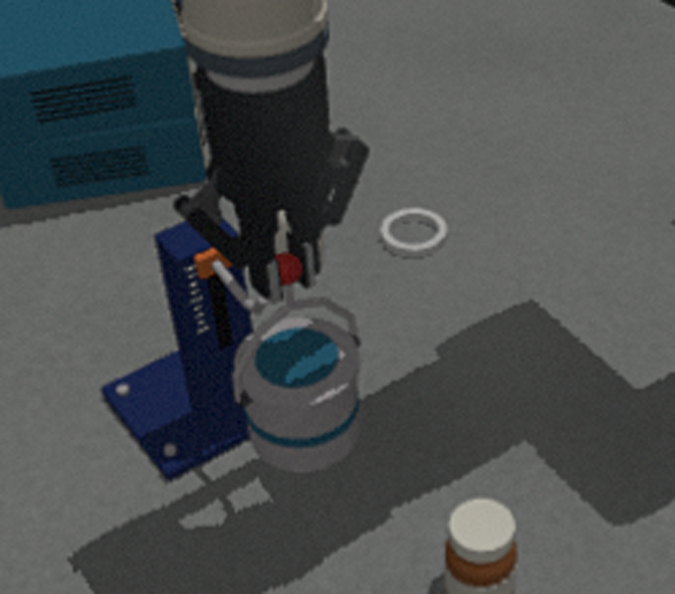

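View pics/d30.png

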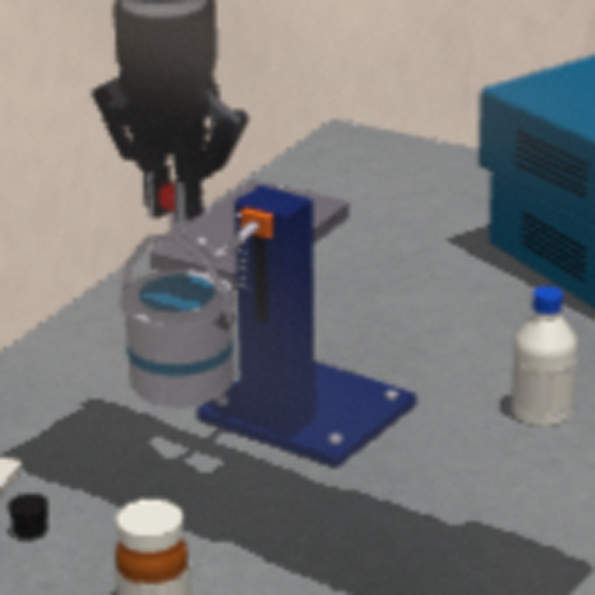

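View pics/wrist30.png

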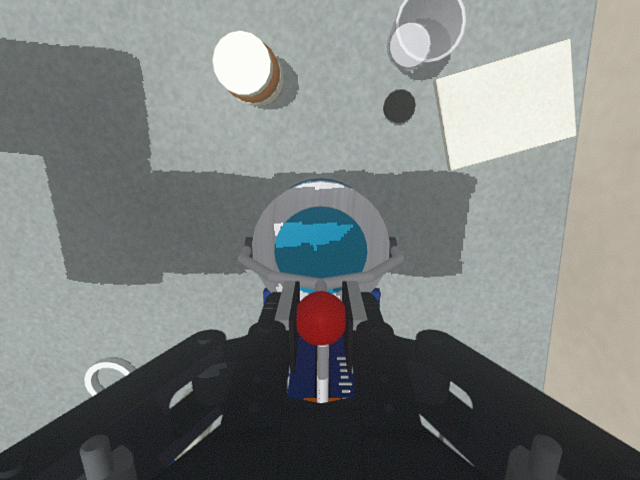

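Emit:
{"op": "send_rows", "data": {"plan": [[[0,0.0002,0.0005],[0,0,0],-1],[[0,0.001,0.002],[0,0,0],-1],[[0,0.003,0.004],[0,0,0],-1],[[0,0.006,0.0055],[0,0,0],-1],[[0,0.01,0.006],[0,0,0],-1]]}}

```text
clock: 16.67
eef_pos: [649.1, -76.9, 277.9]
tcp_rot: [3.142, 0.0, -0.074]
contact_force: [-1.1, 0.2, -3.8]
opening: 0.23
```

Emit:
{"op": "send_rows", "data": {"plan": [[[0,0.005,0],[0,0,0],-1],[[0,0.01,0],[0,0,0],-1],[[0,0.015,0],[0,0,0],-1],[[0,0.02,0],[0,0,0],-1],[[0,0.0245,0],[0,0,0],-1]]}}

```text
clock: 17.08
eef_pos: [647.2, -102.2, 278.0]
tcp_rot: [3.141, 0.0, -0.074]
contact_force: [-0.3, 0.7, -4.4]
opening: 0.232
```

Run:
```python
from h import *
rel([645.5,-127.5,278.5],-.075)
```

```text
t 17.08 pos [ 647.2 -102.2  278. ] rot [ 3.141  0.    -0.074] F [-0.28  0.68 -4.4 ] M [-0.042  0.019 -0.004] op 0.232
shift m [0.0001, 0.0254, -0.0005] turn [0.0002, 0.0002, 0.0006]
```

Now over the tip. I'll check the view before going on.

Run:
```python
from h import *
for n,(x0,y0,x1,y1,f) in dict(scene=(200,160,300,290,4.5),side=(270,140,360,240,6)).items():
    a=cv2.resize(viewer.grab_frame(n)[y0:y1,x0:x1],None,fx=f,fy=f,interpolation=cv2.INTER_CUBIC); cv2.imwrite(f'pics/e_{n}.png',a[:,:,::-1])
rel([645.5,-127.5,278.5],-.075)
```

```text
t 17.18 pos [ 647.2 -102.3  278. ] rot [ 3.141  0.    -0.075] F [ 0.26  0.4  -4.6 ] M [-0.005 -0.014  0.008] op 0.23
shift m [0.0002, 0.0253, -0.0005] turn [0.0003, 0.0002, 0.0]
```

View pics/e_scene.png

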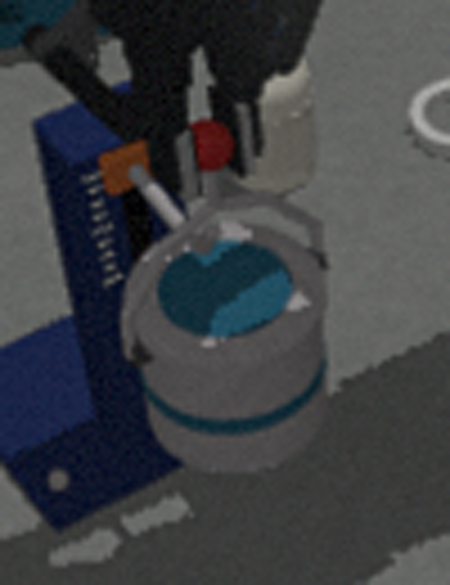

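View pics/e_side.png

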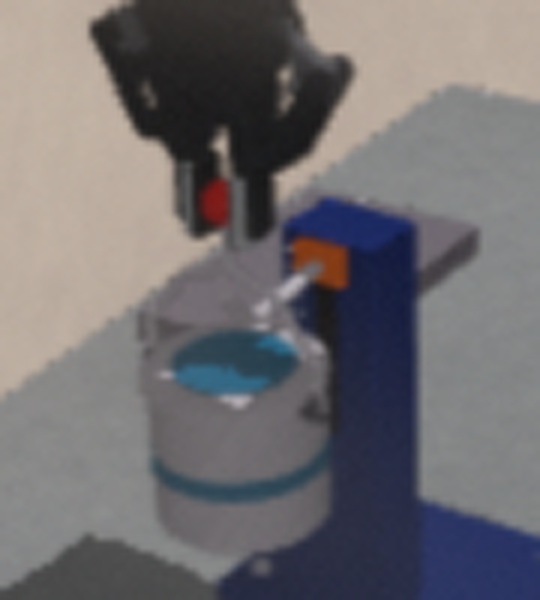

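Emit:
{"op": "send_rows", "data": {"plan": [[[0,0.003,0],[0,0,0],-1],[[0,0.0075,0],[0,0,0],-1],[[0,0.0125,0],[0,0,0],-1],[[0,0.017,0],[0,0,0],-1],[[0,0.0205,0],[0,0,0],-1]]}}

```text
clock: 17.6
eef_pos: [645.6, -123.3, 278.0]
tcp_rot: [3.141, 0.0, -0.075]
contact_force: [0.2, 0.5, -4.2]
opening: 0.226
```

Emit:
{"op": "send_rows", "data": {"plan": [[[0,0.0025,0],[0,0,0],-1],[[0,0.004,0],[0,0,0],-1],[[0,0.0045,0],[0,0,0],-1],[[0,0.0045,0],[0,0,0],-1],[[0,0.0045,0],[0,0,0],-1]]}}

```text
clock: 18.02
eef_pos: [645.3, -127.7, 277.9]
tcp_rot: [3.141, 0.0, -0.075]
contact_force: [0.7, 0.3, -4.2]
opening: 0.231
```

```bash
cat > vv.py <<'E'
from h import *
import sys
k=sys.argv[1]; f=[]
for n,(x0,y0,x1,y1,f_) in dict(scene=(190,150,290,280,4.5),side=(280,140,370,240,6)).items():
    a=cv2.resize(viewer.grab_frame(n)[y0:y1,x0:x1],None,fx=f_,fy=f_,interpolation=cv2.INTER_CUBIC); cv2.imwrite(f'pics/{k}_{n}.png',a[:,:,::-1])
    f.append(status.sense()['contact_force'].round(2).tolist())
im=viewer.grab_frame('wrist'); cv2.imwrite(f'pics/{k}_wrist.png',im[:,:,::-1])
print(f)
rel([645.5,-127.5,249.6],-.075)
E
python3 vv.py f
```

```text
[[-0.13, 0.48, -4.29], [-0.78, 0.49, -3.82]]
t 18.17 pos [ 645.3 -127.5  278. ] rot [ 3.141  0.    -0.075] F [ 0.03  0.69 -4.37] M [ 0.039 -0.01  -0.039] op 0.224
shift m [0.0002, -0.0, 0.0284] turn [0.0002, 0.0002, 0.0002]
```

View pics/f_scene.png

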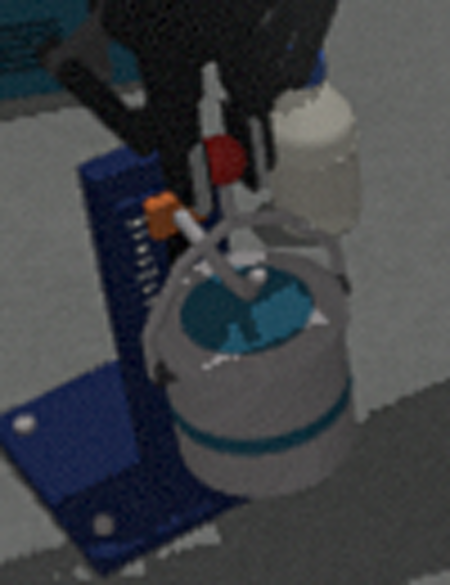

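View pics/f_side.png

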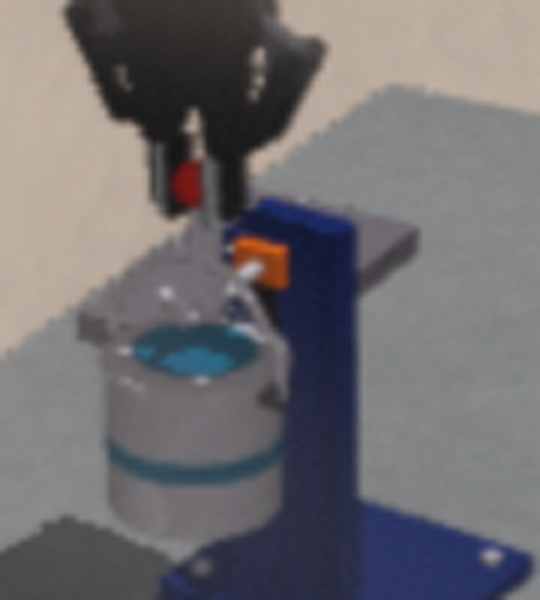

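View pics/f_wrist.png

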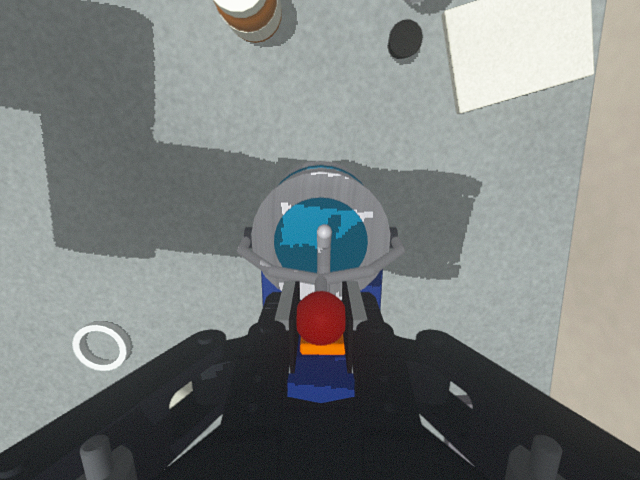

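Run:
```python
from h import *
p=cam('wrist'); print(atz(p,[(323.5,232)],228),atz(p,[(323.5,232)],225))
# expected wire crown pixel
print(proj(p,[[645.3,-127.5,241.4],[645.3,-127.5,274.4]]))
```

```text
[[ 649.04932166 -103.96999041  228.        ]] [[ 649.01247682 -104.80849187  225.        ]]
[[319.72697733 284.90774696]
 [319.5396687  318.94279594]]
```

Run:
```python
from h import *
p=cam('wrist'); print(proj(p,[[645.3,-127.5,191.4],[645.3,-127.5+29.4,191.4],[645.3,-127.5+45,191.4]]))
print(proj(p,[[645.3-50,-127.5,181.4],[645.3+50,-127.5,181.4],[645.3-22,-127.5,241.4]]))
a=cv2.imread('pics/f_wrist.png')[155:355,230:410]; cv2.imwrite('pics/fz.png',cv2.resize(a,None,fx=3,fy=3,interpolation=cv2.INTER_CUBIC))
```

```text
[[319.90656134 252.26062172]
 [316.24834811 207.36400209]
 [314.18524828 182.04705802]]
[[245.93589101 252.77651741]
 [394.64336794 241.95792428]
 [276.01923643 287.98996455]]
```

View pics/fz.png

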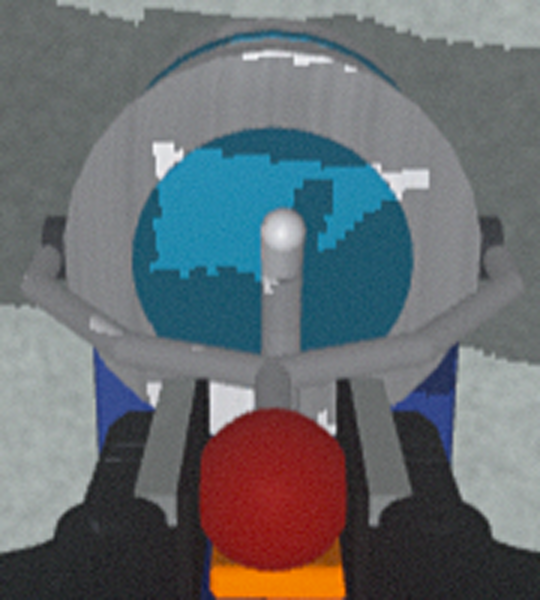

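Emit:
{"op": "send_rows", "data": {"plan": [[[0,0,0],[0,0,0],-1],[[0,0,0],[0,0,0],-1],[[0,0,0],[0,0,0],-1],[[0,0,0],[0,0,0],-1],[[0,0,0],[0,0,0],-1]]}}

```text
clock: 18.58
eef_pos: [645.3, -127.6, 278.0]
tcp_rot: [3.141, 0.0, -0.075]
contact_force: [0.3, 0.2, -4.2]
opening: 0.227
```

Run:
```python
from h import *
ims=[];p=cam('wrist')
for i in range(4):
    im=viewer.grab_frame('wrist'); ims.append(im[155:305,230:410]); print(status.sense()['contact_force'].round(2),status.sense()['wrist_torque'].round(3))
ims.append(cv2.imread('pics/wrist30.png')[155:305,230:410,::-1]); ims.append(cv2.imread('pics/wrist22.png')[155:305,230:410,::-1])
a=np.vstack([np.hstack(ims[1::2][:1]+[ims[3]]),np.hstack(ims[4:])]); cv2.imwrite('pics/g.png',cv2.resize(a,None,fx=1.9,fy=1.9)[:,:,::-1])
a=viewer.grab_frame('side')[140:240,280:370]; cv2.imwrite('pics/g2.png',cv2.resize(a,None,fx=6,fy=6,interpolation=cv2.INTER_CUBIC)[:,:,::-1])
```

```text
[-0.42 -0.15 -4.12] [-0.019 -0.072 -0.044]
[ 0.04  0.28 -4.54] [-0.027 -0.019  0.033]
[ 0.68  0.93 -3.28] [0.044 0.012 0.046]
[ 0.17  0.06 -4.09] [ 0.068 -0.065 -0.005]
```

View pics/g.png

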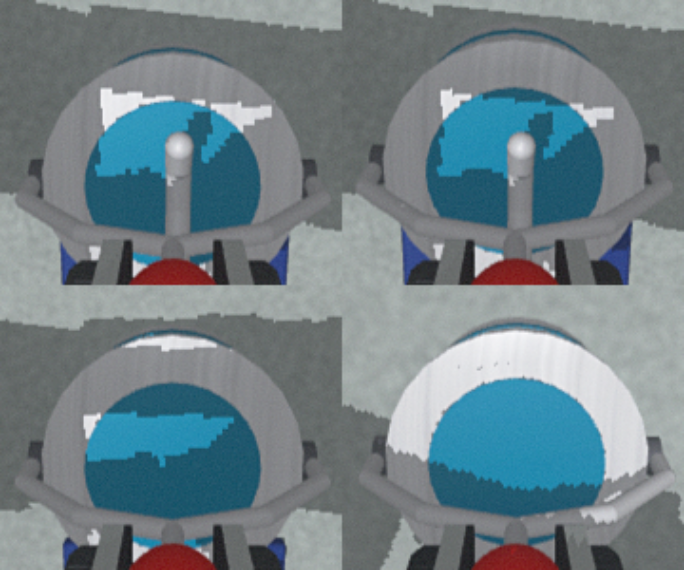

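View pics/g2.png

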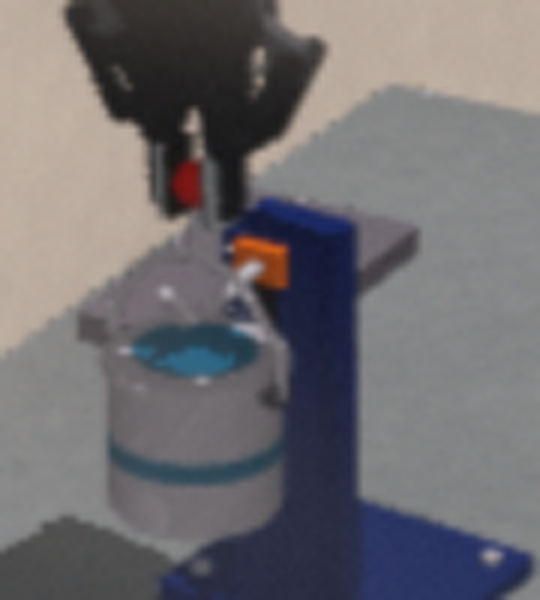

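Emit:
{"op": "send_rows", "data": {"plan": [[[0,0,0.0005],[0,0,0],-1],[[0,0,0.0015],[0,0,0],-1],[[0,0,0.003],[0,0,0],-1],[[0,0,0.005],[0,0,0],-1],[[0,0,0.007],[0,0,0],-1]]}}

```text
clock: 19.25
eef_pos: [645.3, -127.5, 270.7]
tcp_rot: [3.141, 0.0, -0.075]
contact_force: [-0.4, 0.5, -4.7]
opening: 0.227
```

Emit:
{"op": "send_rows", "data": {"plan": [[[0,0,0.002],[0,0,0],-1],[[0,0,0.004],[0,0,0],-1],[[0,0,0.006],[0,0,0],-1],[[0,0,0.008],[0,0,0],-1],[[0,0,0.01],[0,0,0],-1]]}}

```text
clock: 19.67
eef_pos: [645.3, -127.5, 260.5]
tcp_rot: [3.141, 0.0, -0.075]
contact_force: [0.1, -0.2, -4.3]
opening: 0.226
```

Emit:
{"op": "send_rows", "data": {"plan": [[[0,0,0.002],[0,0,0],-1],[[0,0,0.004],[0,0,0],-1],[[0,0,0.0055],[0,0,0],-1],[[0,0,0.0065],[0,0,0],-1],[[0,0,0.007],[0,0,0],-1]]}}

```text
clock: 20.08
eef_pos: [645.2, -127.5, 253.3]
tcp_rot: [3.141, 0.001, -0.075]
contact_force: [-0.5, -0.3, -4.8]
opening: 0.227
```

```bash
python3 vv.py h
```

```text
[[-0.79, -0.24, -4.05], [-0.46, 0.38, -4.63]]
t 20.23 pos [ 645.3 -127.4  253.6] rot [ 3.142  0.    -0.075] F [-0.17 -0.34 -4.59] M [ 0.072 -0.072  0.032] op 0.23
shift m [0.0002, 0.0, 0.004] turn [0.0, 0.0003, 0.0002]
```

View pics/h_scene.png

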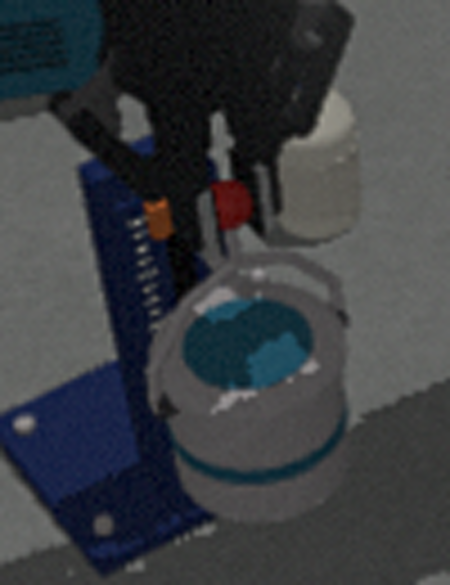

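View pics/h_wrist.png

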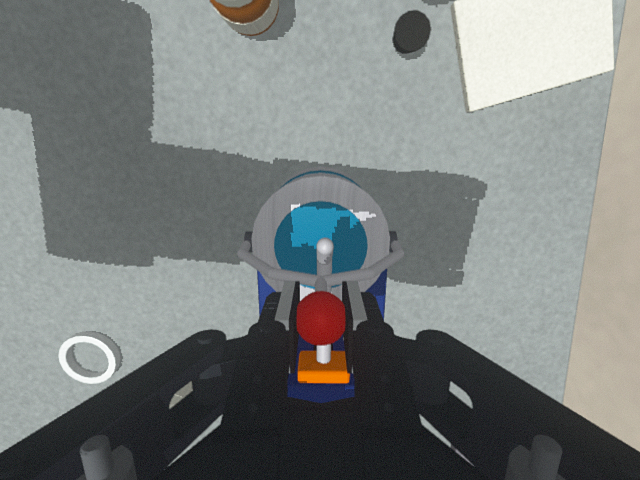

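Emit:
{"op": "send_rows", "data": {"plan": [[[0,0,0.0005],[0,0,0],-1],[[0,0,0.0013],[0,0,0],-1],[[0,0,0.0023],[0,0,0],-1],[[0,0,0.0033],[0,0,0],-1],[[0,0,0.0043],[0,0,0],-1]]}}

```text
clock: 20.65
eef_pos: [645.4, -127.5, 249.2]
tcp_rot: [3.141, 0.0, -0.075]
contact_force: [-0.2, 0.5, -5.0]
opening: 0.226
```

Emit:
{"op": "send_rows", "data": {"plan": [[[0,0,0.001],[0,0,0],-1],[[0,0,0.002],[0,0,0],-1],[[0,0,0.003],[0,0,0],-1],[[0,0,0.004],[0,0,0],-1],[[0,0,0.005],[0,0,0],-1]]}}

```text
clock: 21.07
eef_pos: [645.4, -127.6, 244.1]
tcp_rot: [3.141, -0.0, -0.075]
contact_force: [0.3, -0.9, -2.4]
opening: 0.231
```

Emit:
{"op": "send_rows", "data": {"plan": [[[0,0,0.001],[0,0,0],-1],[[0,0,0.002],[0,0,0],-1],[[0,0,0.003],[0,0,0],-1],[[0,0,0.0035],[0,0,0],-1],[[0,0,0.004],[0,0,0],-1]]}}

```text
clock: 21.48
eef_pos: [645.5, -127.5, 240.2]
tcp_rot: [3.141, -0.0, -0.075]
contact_force: [-0.6, -0.5, -2.7]
opening: 0.225
```

```bash
python3 vv.py i; python3 vv.py i
```

```text
[[0.2, -0.06, -2.45], [0.4, -0.33, -2.77]]
t 21.63 pos [ 645.5 -127.5  240.2] rot [ 3.141 -0.    -0.075] F [-0.12 -0.34 -3.14] M [-0.125 -0.01  -0.02 ] op 0.224
shift m [0.0, -0.0, -0.0094] turn [0.0001, -0.0002, 0.0002]
[[0.07, -0.6, -2.48], [0.34, -1.28, -2.59]]
t 21.78 pos [ 645.4 -127.6  240.3] rot [ 3.141 -0.    -0.075] F [-0.2  -0.87 -2.26] M [-0.109  0.043  0.032] op 0.222
shift m [0.0001, -0.0001, -0.0093] turn [0.0002, -0.0002, 0.0001]
```

View pics/i_scene.png

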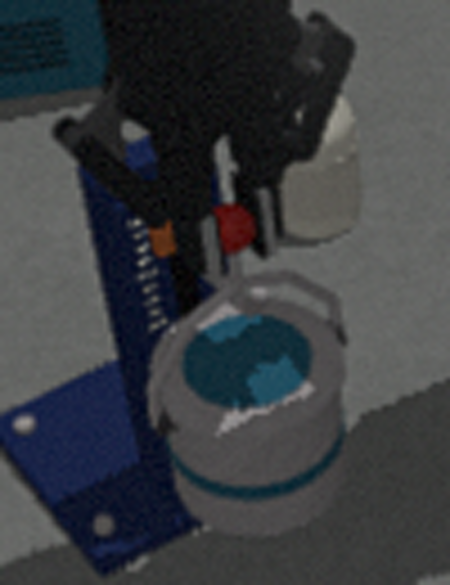

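View pics/i_side.png

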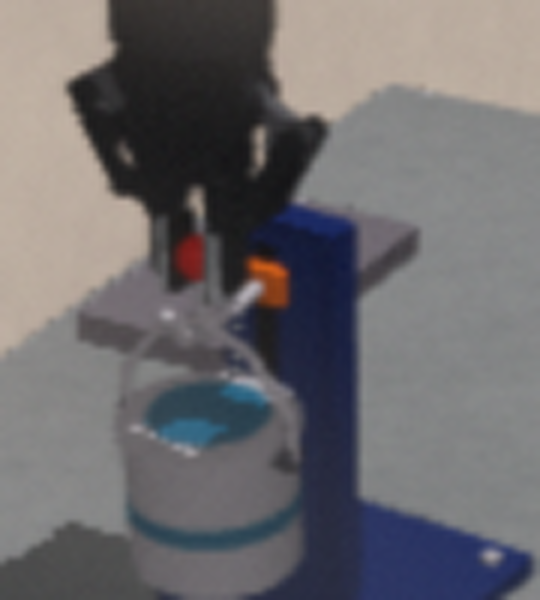

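View pics/i_wrist.png

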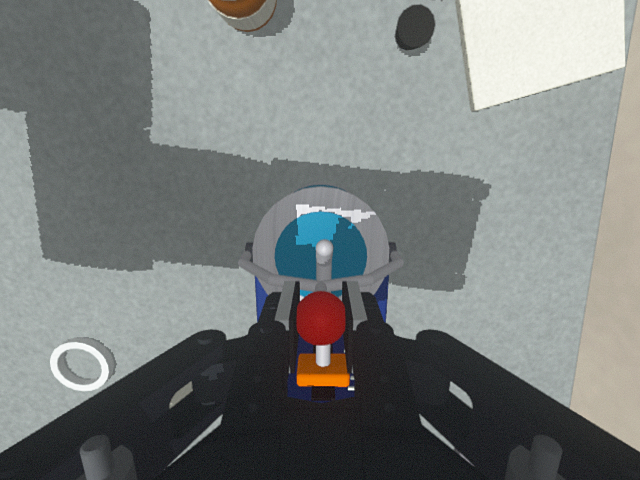

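Emit:
{"op": "send_rows", "data": {"plan": [[[0,0,0.0005],[0,0,0],-1],[[0,0,0.0013],[0,0,0],-1],[[0,0,0.0023],[0,0,0],-1],[[0,0,0.0033],[0,0,0],-1],[[0,0,0.0043],[0,0,0],-1]]}}

```text
clock: 22.2
eef_pos: [645.5, -127.6, 235.9]
tcp_rot: [3.141, -0.0, -0.075]
contact_force: [-1.2, -1.0, -2.1]
opening: 0.232
```

Emit:
{"op": "send_rows", "data": {"plan": [[[0,0,0.001],[0,0,0],-1],[[0,0,0.002],[0,0,0],-1],[[0,0,0.003],[0,0,0],-1],[[0,0,0.004],[0,0,0],-1],[[0,0,0.005],[0,0,0],-1]]}}

```text
clock: 22.62
eef_pos: [645.5, -127.6, 230.8]
tcp_rot: [3.141, -0.0, -0.075]
contact_force: [-0.3, -1.2, -0.7]
opening: 0.228
```

Emit:
{"op": "send_rows", "data": {"plan": [[[0,0,0.001],[0,0,0],-1],[[0,0,0.002],[0,0,0],-1],[[0,0,0.0029],[0,0,0],-1],[[0,0,0.0036],[0,0,0],-1],[[0,0,0.004],[0,0,0],-1]]}}

```text
clock: 23.03
eef_pos: [645.5, -127.5, 226.8]
tcp_rot: [3.141, -0.0, -0.075]
contact_force: [-0.4, -1.0, -0.1]
opening: 0.227
```

```bash
cat > fz.py <<'E'
from h import *
f=[];z=[];m=[]
for i in range(12):
    im=viewer.grab_frame('wrist'); s=status.sense(); f.append(s['contact_force']); z.append(s['eef_pos']); m.append(s['wrist_torque'])
f=np.array(f); print('F mean',f.mean(0).round(2),'sd',f.std(0).round(2),'z',np.mean(z,0).round(2),'M',np.mean(m,0).round(3)); print(f[:,2].round(2))
cv2.imwrite('pics/fz_w.png',im[:,:,::-1])
rel([645.5,-127.5,222.6],-.075)
E
python3 fz.py
```

```text
F mean [-0.79 -0.42 -0.25] sd [0.49 0.6  0.43] z [ 645.52 -127.56  226.88] M [-0.077  0.087  0.005]
[-0.01 -0.98 -0.53  0.52  0.39 -0.62 -0.38  0.12 -0.37 -0.71 -0.42 -0.01]
t 23.63 pos [ 645.5 -127.6  226.9] rot [ 3.141 -0.    -0.075] F [-0.6  -1.06 -0.01] M [-0.109  0.049  0.045] op 0.227
shift m [-0.0, -0.0001, 0.0043] turn [0.0002, -0.0003, 0.0002]
```

Emit:
{"op": "send_rows", "data": {"plan": [[[0,0,0.0004],[0,0,0],-1],[[0,0,0.0009],[0,0,0],-1],[[0,0,0.0014],[0,0,0],-1],[[0,0,0.0018],[0,0,0],-1],[[0,0,0.002],[0,0,0],-1]]}}

```text
clock: 24.05
eef_pos: [645.5, -127.6, 224.8]
tcp_rot: [3.141, -0.0, -0.075]
contact_force: [-1.3, -0.4, -0.5]
opening: 0.229
```

```bash
sed -i 's/range(12)/range(30)/' fz.py; python3 fz.py
```

```text
F mean [-0.47 -0.18 -0.22] sd [0.52 0.6  0.42] z [ 645.53 -127.57  224.88] M [-0.073  0.085  0.009]
[-0.59 -0.26  0.68 -0.15 -0.63 -0.52 -0.67  0.34 -0.47  0.04 -0.25 -0.12
 -0.75  0.29 -0.15 -0.06 -0.29 -0.51 -0.3  -0.45 -0.64  0.41 -0.01 -0.58
  0.33  0.39  0.44 -0.66 -0.72 -0.77]
t 25.55 pos [ 645.5 -127.6  224.9] rot [ 3.141 -0.    -0.075] F [ 0.64 -0.73 -0.77] M [-0.107  0.095 -0.016] op 0.225
shift m [-0.0, -0.0001, 0.0023] turn [0.0002, -0.0004, 0.0002]
```

View pics/fz_w.png

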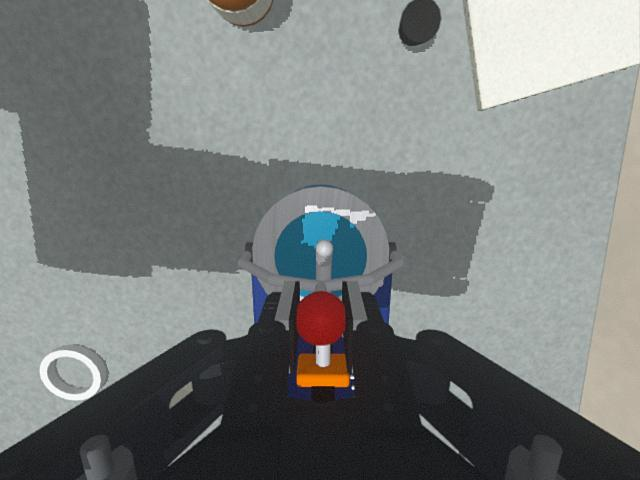

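Emit:
{"op": "send_rows", "data": {"plan": [[[0,0,0.0003],[0,0,0],-1],[[0,0,0.0006],[0,0,0],-1],[[0,0,0.0009],[0,0,0],-1],[[0,0,0.0012],[0,0,0],-1],[[0,0,0.0013],[0,0,0],-1]]}}

```text
clock: 25.97
eef_pos: [645.5, -127.6, 223.5]
tcp_rot: [3.141, -0.0, -0.075]
contact_force: [0.1, -1.1, 0.4]
opening: 0.227
```

```bash
python3 fz.py; python3 vv.py j
```

```text
F mean [-0.48 -0.39 -0.25] sd [0.58 0.5  0.59] z [ 645.52 -127.56  223.57] M [-0.081  0.094  0.002]
[-0.99 -0.3  -0.54 -0.68 -0.79 -1.22  1.01  0.55 -1.02 -0.06  0.01  0.18
 -0.4  -0.47  0.24  0.59  0.68 -0.97 -0.09 -0.91  0.11 -0.41 -0.9   0.05
 -0.36 -0.89  0.63  0.03  0.15 -0.72]
t 27.47 pos [ 645.5 -127.6  223.6] rot [ 3.141 -0.    -0.075] F [-0.66  0.13 -0.72] M [-0.022  0.063  0.004] op 0.23
shift m [-0.0, -0.0001, 0.001] turn [0.0002, -0.0004, 0.0002]
[[-0.63, -1.13, 0.62], [-0.83, -0.16, -0.05]]
t 27.62 pos [ 645.5 -127.6  223.6] rot [ 3.141 -0.    -0.075] F [-0.89 -0.85  0.11] M [-0.074  0.082 -0.028] op 0.225
shift m [-0.0, -0.0001, -0.026] turn [0.0002, -0.0003, 0.0001]
```

View pics/j_side.png

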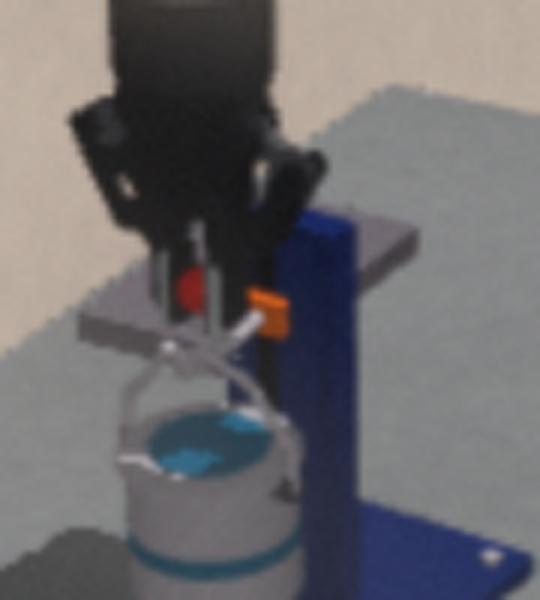

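View pics/j_scene.png

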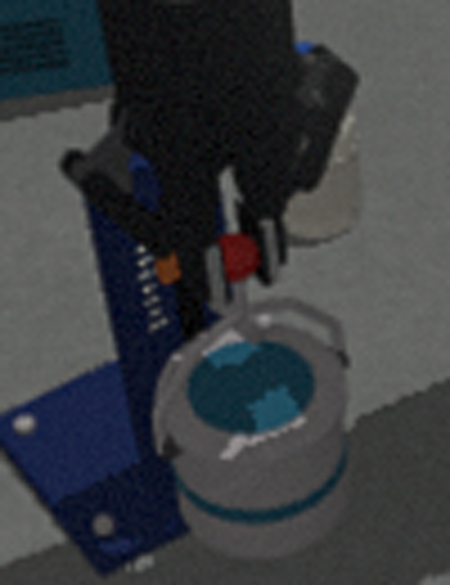

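Emit:
{"op": "send_rows", "data": {"plan": [[[0,0,0.0002],[0,0,0],-1],[[0,0,0.0005],[0,0,0],-1],[[0,0,0.0008],[0,0,0],-1],[[0,0,0.001],[0,0,0],-1],[[0,0,0.0011],[0,0,0],-1]]}}

```text
clock: 28.03
eef_pos: [645.5, -127.6, 222.4]
tcp_rot: [3.141, -0.0, -0.075]
contact_force: [-1.2, 0.0, -0.3]
opening: 0.226
```

```bash
sed -i 's/range(30)/range(60)/' fz.py; python3 fz.py
```

```text
F mean [-0.62 -0.42  0.05] sd [0.46 0.5  0.45] z [ 645.53 -127.56  222.47] M [-0.07   0.091  0.007]
[-0.34 -0.56  0.64  0.01 -0.52 -0.36  1.23 -0.57  0.57 -0.11  0.35 -0.09
  0.1  -0.11  0.5  -0.07 -0.75 -0.15  1.13 -0.18 -0.53  0.28  0.47 -0.64
  0.    0.05  0.18  0.36  0.18  0.18 -0.25  0.08 -0.5  -0.03  0.63 -0.2
  0.32 -0.1  -0.31  0.29  0.36  0.09 -0.13 -0.3   0.06  0.38  0.04  0.31
 -0.11 -0.14 -0.72  0.46  0.74  0.21 -0.68 -0.22 -0.65  0.76  0.64  0.61]
t 31.03 pos [ 645.5 -127.6  222.5] rot [ 3.141 -0.    -0.075] F [-1.9   0.3   0.61] M [-0.091  0.133  0.05 ] op 0.23
shift m [-0.0, -0.0001, -0.0001] turn [0.0002, -0.0003, 0.0001]
```

Emit:
{"op": "send_rows", "data": {"plan": [[[-0.0002,0.0003,0],[0,0,0],-1],[[-0.0004,0.0006,0],[0,0,0],-1],[[-0.0006,0.0009,0],[0,0,0],-1],[[-0.0008,0.0012,0],[0,0,0],-1],[[-0.0008,0.0012,0],[0,0,0],-1]]}}

```text
clock: 31.45
eef_pos: [645.0, -128.8, 222.6]
tcp_rot: [3.141, -0.001, -0.075]
contact_force: [1.8, -1.0, -0.3]
opening: 0.231
```

```bash
sed -i 's/range(60)/range(40)/' fz.py; python3 fz.py; cp pics/fz_w.png pics/fz_w2.png
```

```text
F mean [ 3.03 -0.44 -0.06] sd [0.56 0.46 0.47] z [ 644.75 -128.71  222.52] M [-0.077 -0.573 -0.001]
[ 0.32 -0.4   0.1  -0.88 -0.03 -0.27 -0.67  0.27 -0.52  0.14 -0.09  0.13
  0.17 -0.78  0.19 -0.4   0.01 -0.34  0.49  0.86 -0.32  0.22  0.36  0.33
  0.46 -0.25  0.77  0.47 -0.24  0.08  0.2  -1.52 -0.8  -0.12 -0.48 -0.29
  0.09  0.29  0.3  -0.36]
t 33.45 pos [ 644.7 -128.7  222.5] rot [ 3.141 -0.    -0.075] F [ 3.66 -0.17 -0.36] M [-0.097 -0.668  0.061] op 0.228
shift m [0.0008, -0.0012, -0.0001] turn [0.0002, -0.0004, 0.0002]
```

View pics/fz_w2.png

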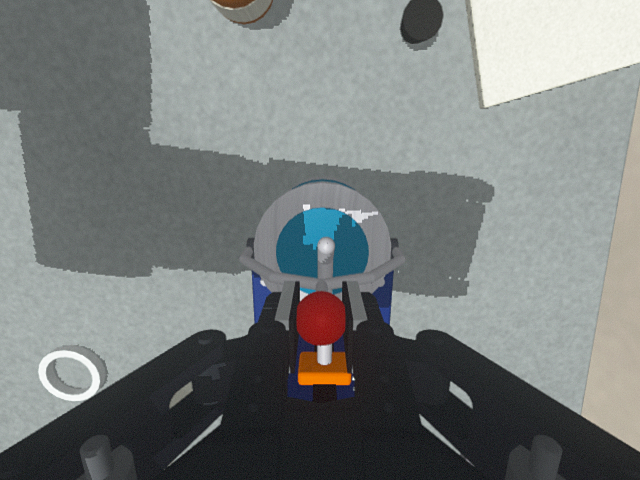

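Emit:
{"op": "send_rows", "data": {"plan": [[[0.0002,-0.0003,0],[0,0,0],-1],[[0.0004,-0.0006,0],[0,0,0],-1],[[0.0006,-0.0009,0],[0,0,0],-1],[[0.0007,-0.0012,0],[0,0,0],-1],[[0.0007,-0.0012,0],[0,0,0],-1]]}}

```text
clock: 33.87
eef_pos: [645.1, -127.5, 222.3]
tcp_rot: [3.141, 0.001, -0.075]
contact_force: [2.4, -0.8, 0.8]
opening: 0.23
```

```bash
python3 fz.py; python3 vv.py k
```

```text
F mean [-0.1  -0.4   0.02] sd [0.69 0.49 0.49] z [ 645.34 -127.55  222.43] M [-0.073  0.004  0.003]
[-0.89  0.52 -0.1  -0.14 -0.46 -0.11  0.01 -0.98 -0.27  0.22 -0.67 -0.17
  0.66 -0.    0.32 -0.11  0.04 -0.19  0.34  0.01  0.19  0.17  0.86  0.72
 -0.7  -0.13 -0.1   0.6  -0.66  0.31  0.53  0.43  0.06  0.25  0.96 -0.12
 -0.71  0.92 -0.77 -0.17]
t 35.87 pos [ 645.4 -127.6  222.5] rot [ 3.141 -0.    -0.075] F [-0.37  0.33 -0.17] M [-0.048  0.102  0.006] op 0.229
shift m [0.0001, -0.0001, -0.0001] turn [0.0002, -0.0004, 0.0001]
[[-0.57, 0.34, 0.37], [-1.05, 0.18, 0.21]]
t 36.02 pos [ 645.4 -127.5  222.5] rot [ 3.141 -0.    -0.075] F [-0.54 -0.34 -0.18] M [-0.007  0.07  -0.02 ] op 0.226
shift m [0.0001, -0.0, -0.0271] turn [0.0002, -0.0004, 0.0002]
```

View pics/k_side.png

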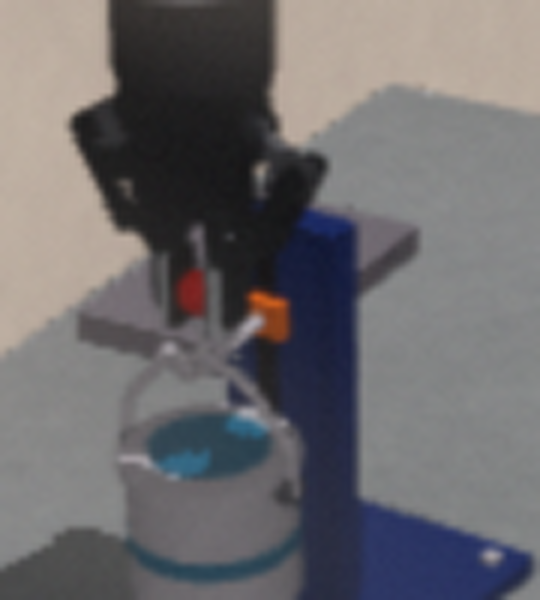

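Emit:
{"op": "send_rows", "data": {"plan": [[[0,0,0],[0,0,0],-1],[[0,0,0],[0,0,0],-0.55],[[0,0,0],[0,0,0],-0.5],[[0,0,0],[0,0,0],-0.4],[[0,0,0],[0,0,0],-0.3]], "squeeze": 20}}

```text
clock: 36.43
eef_pos: [645.5, -127.5, 222.5]
tcp_rot: [3.141, -0.001, -0.075]
contact_force: [-0.4, -0.5, 0.0]
opening: 0.35
```

```bash
python3 vv.py l
```

```text
[[0.06, 0.57, -0.09], [0.23, 0.2, -0.22]]
t 36.58 pos [ 645.5 -127.5  222.5] rot [ 3.141 -0.    -0.075] F [-0.08 -0.16 -0.23] M [ 0.006  0.011 -0.048] op 0.348
shift m [0.0, 0.0, -0.0271] turn [0.0002, -0.0004, 0.0003]
```

View pics/l_side.png

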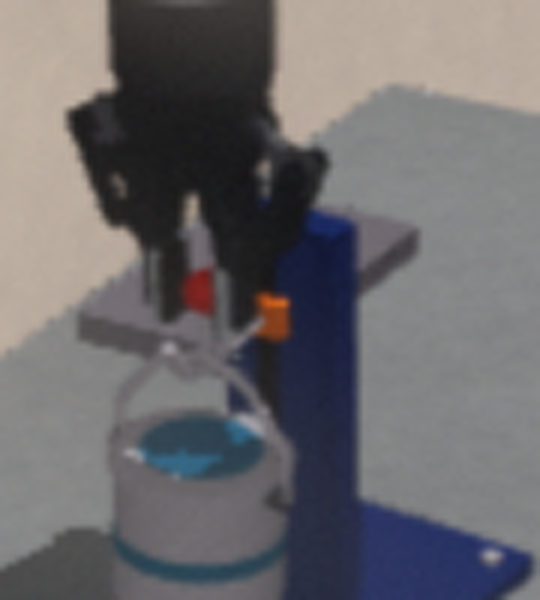

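View pics/l_wrist.png

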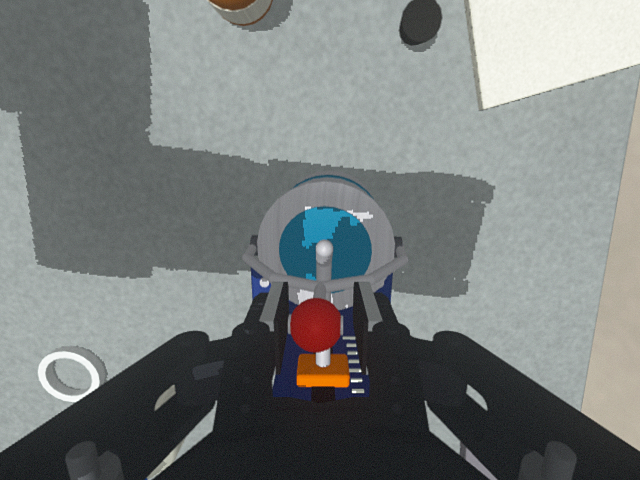

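Emit:
{"op": "send_rows", "data": {"plan": [[[0,0,0],[0,0,0],-0.1],[[0,0,0],[0,0,0],0.1],[[0,0,0],[0,0,0],0.3],[[0,0,0],[0,0,0],0.3],[[0,0,0],[0,0,0],0.3]]}}

```text
clock: 37.0
eef_pos: [645.5, -127.5, 222.5]
tcp_rot: [3.141, -0.0, -0.075]
contact_force: [0.1, -0.8, 0.5]
opening: 0.648
```

```bash
python3 - <<'E'
from h import *
for i in range(16):
    im=viewer.grab_frame('wrist').astype(int); c=im[280:380,270:380]; r,g,b=c[...,0],c[...,1],c[...,2]
    ys,xs=np.nonzero((r>1.7*g)&(r>60)&(g<60)&(b>g*.8)); print((xs.mean()+270).round(1),(ys.mean()+280).round(1),end='; ')
print(status.sense()['contact_force'].round(2),status.sense()['opening'])
E
python3 vv.py m
```

```text
318.5 320.9; 317.5 322.1; 316.7 323.2; 315.9 323.7; 315.8 324.0; 316.0 324.1; 316.6 323.6; 317.2 322.7; 317.8 321.9; 318.4 321.1; 318.7 320.6; 318.8 320.4; 318.5 320.8; 318.2 321.3; 317.6 321.9; 317.3 322.7; [-0.17 -0.05  0.43] 0.652527021229143
[[-0.38, -0.69, -0.54], [-0.01, -1.47, -0.49]]
t 37.95 pos [ 645.5 -127.5  222.5] rot [ 3.141e+00 -1.000e-03 -7.500e-02] F [ 0.47  0.6  -0.19] M [ 0.063 -0.005  0.01 ] op 0.647
shift m [0.0, -0.0, -0.0271] turn [0.0001, -0.0005, 0.0002]
```

View pics/m_wrist.png

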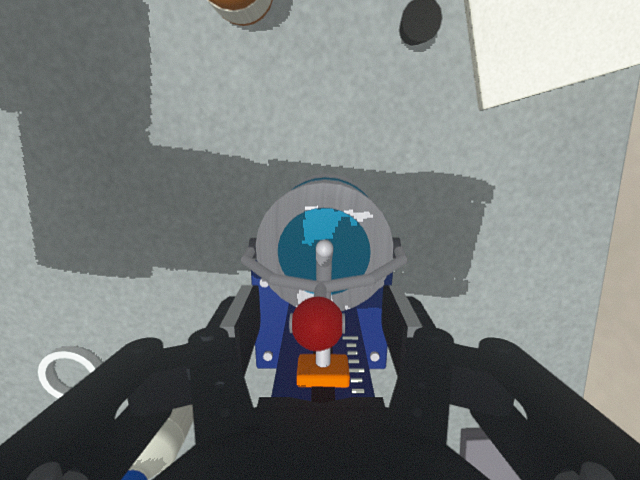

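View pics/m_side.png

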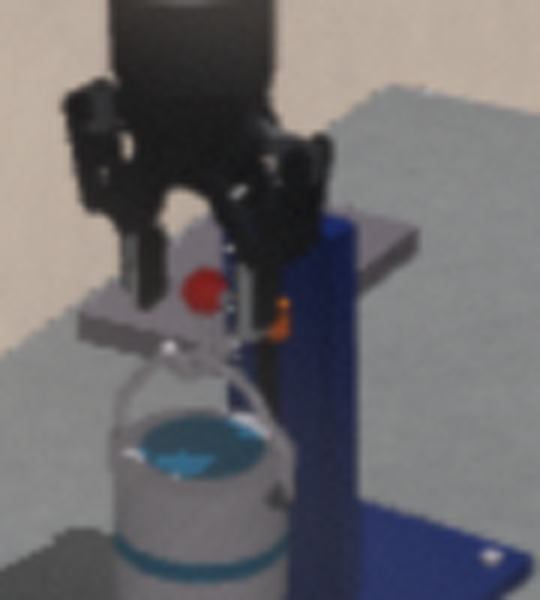

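Emit:
{"op": "send_rows", "data": {"plan": [[[0,0,-0.003],[0,0,0],0.3],[[0,0,-0.01],[0,0,0],0.3],[[0,0,-0.02],[0,0,0],0.3],[[0,0,-0.032],[0,0,0],0.3],[[0,0,-0.045],[0,0,0],0.3]]}}

```text
clock: 38.37
eef_pos: [645.6, -127.5, 269.1]
tcp_rot: [3.141, -0.001, -0.075]
contact_force: [0.0, 0.2, -0.6]
opening: 0.653
```

Emit:
{"op": "send_rows", "data": {"plan": [[[0,0,-0.015],[0,0,0],0.3],[[0,0,-0.03],[0,0,0],0.3],[[0,0,-0.05],[0,0,0],0.3],[[0,0,-0.065],[0,0,0],0.3],[[0,0,-0.075],[0,0,0],0.3]]}}

```text
clock: 38.78
eef_pos: [646.2, -127.7, 347.6]
tcp_rot: [3.141, -0.005, -0.075]
contact_force: [0.1, 1.0, -0.9]
opening: 0.653
```

```bash
python3 - <<'E'
from h import *
for i in range(40): im=viewer.grab_frame('wrist')
c=[]
for i in range(8):
    im=viewer.grab_frame('wrist'); d=im[:,250:400].astype(int); r,g,b=d[...,0],d[...,1],d[...,2]
    ys,xs=np.nonzero((r>1.7*g)&(r>60)&(g<60)&(b>g*.8)); c.append((xs.mean()+250,ys.mean()))
print(np.round(c,1).tolist())
E
python3 vv.py n
python3 - <<'E'
import cv2
from h import *
for n in ['scene','side']: cv2.imwrite(f'pics/{n}99.png',viewer.grab_frame(n)[:,:,::-1])
E
```

```text
[[319.0, 237.7], [318.8, 237.5], [318.9, 237.5], [318.9, 237.3], [318.8, 237.4], [318.8, 237.5], [318.8, 237.6], [318.8, 237.7]]
[[0.05, 0.28, 0.24], [-0.34, 0.17, 0.38]]
t 41.33 pos [ 645.5 -127.5  344. ] rot [ 3.141e+00 -1.000e-03 -7.500e-02] F [ 0.08 -0.35 -0.03] M [0.019 0.046 0.042] op 0.652
shift m [-0.0001, -0.0, 0.0944] turn [0.0002, -0.0009, 0.0002]
```

View pics/n_side.png

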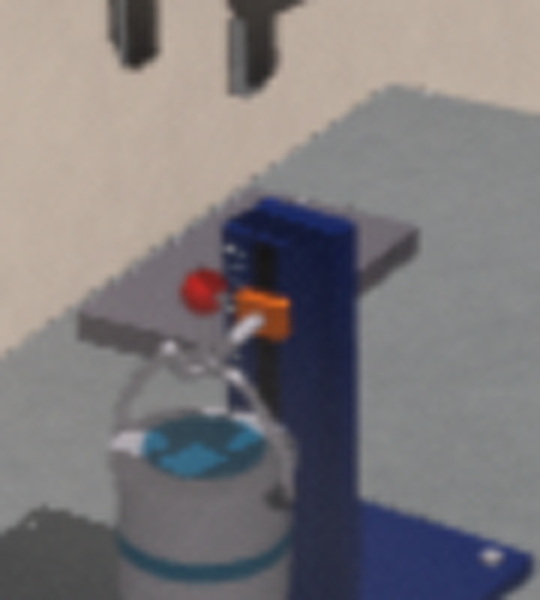

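View pics/n_scene.png

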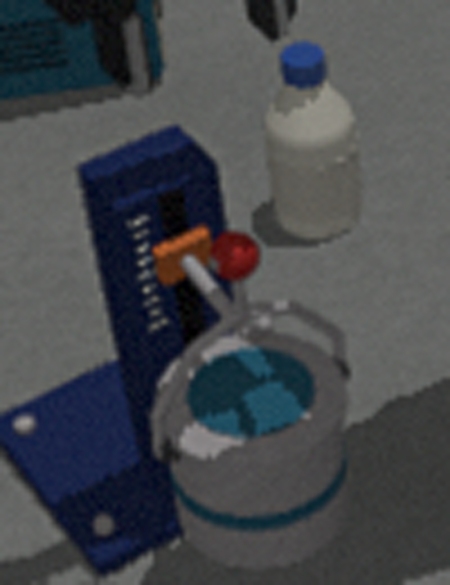

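View pics/scene99.png

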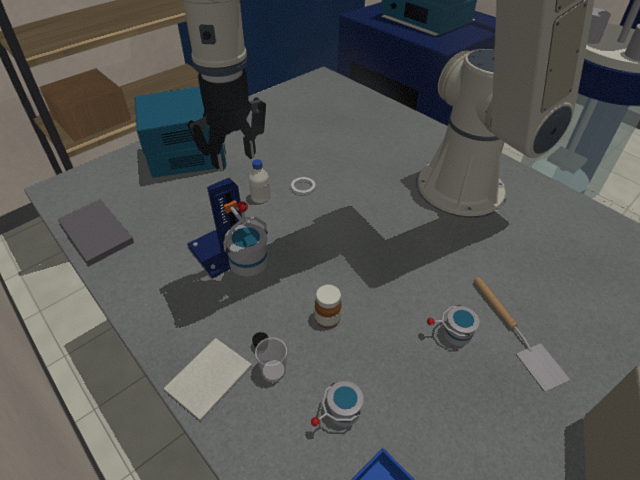

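The pail hangs on the hook and is still: the ball moves less than 0.3 px over 0.4 s. The gripper is clear of everything, and the jar, beaker, bottle, ring and the other two pails are where they were. Handing in.

```bash
python3 -c "
from rig import job
print(job.sign_off())"
```

```text
the job is handed in; nothing more can be done
None
```

The largest pail now hangs by its bail on the dark blue scale's hook, and I handed the job in at about 41 s of the 70 s. The hand-in gives no verdict.

**What I did**
- I swung the bail upright by its ball, then carried the pail level over the hook tip.
- I lowered it about 27 mm against the spring. Before release the mean vertical force on the gripper was 0.02 N, against a measured weight of about 4.4 N. I then opened the jaws slowly and backed straight up.

**Last checks**
- The hook showed no visible spring when I let go.
- The pail had a small swing of about 1 mm after release, which died out. The ball then moved less than 0.3 px over 0.4 s.
- The gripper touched nothing, and the other things I could see were where they started. I compared them by eye, not by measurement.

**What did not go cleanly**
- **Swing:** the pail slid about 5 mm on the table. Near upright I was pulling up about 4 N for moments, close to its full weight. I may have lifted it by a fraction of a millimetre to 2 mm before I set it back down.
- **Pressing down:** correcting that, I pressed down on the pail with about 5 N.
- **Tilt:** the pail swung by a few degrees at most while it was above the hook, and settled.
- **Sideways push:** while it hung on the hook, a small sideways correction pushed on it with about 3 N until I reversed it.
- **Force readings:** three vertical readings near balance (z 226.9 to 223.6 mm) stayed at about -0.25 N instead of rising with the spring. I went by the longer averages lower down, which matched the spring's prediction.

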